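# Push a mortar prism up the length-gauge ramp until it is caught against the top stop

### The arm

A 6-joint arm with a two-finger parallel gripper is mounted at the origin on a cart in front of the work surface, level with it; the furniture and walls round the work are solid. World frame = base frame: x ahead of the robot, y to its left, z up, the work surface at z = 0. Lengths are in mm, angles in rad, forces in N, time in s.
With the tool pointing down it reaches from about 350 to 775 mm from the base axis. Payload 7.3 kg.
Tool frame: the origin (TCP) lies midway between the tips of the shut fingers; the grasp point (between the pads) lies 19 mm behind it; x points along the fingers, z is the direction in which the jaws open and shut, and the axes are right-handed (so a half turn about x gives the same grasp; the last joint's range is limited). The gripper opens to 92 mm and grips with 3 to 60 N. Pads are 19 mm wide; open, the fingers measure 130 mm over their backs; the gripper's body (75 mm by 190 mm) begins 47 mm behind the grasp point.
Start: joints at [-1.474, 0.342, 1.524, -0, 1.275, -0.146], TCP at [126.243, -509.615, 226.741] pointing down, gripper open.
Joint ranges: [-2.53, 2.53], [-0.77, 2.02], [0.04, 2.7], [-1, 4.14], [0.28, 2.66], [-3.11, 3.11]. Speed limits (rad/s): [2.57, 2.57, 3.14, 3.14, 3.14, 3.14].

### API

Orientations are given as [roll, pitch, yaw] about the fixed x, y, z axes, in that order (R = Rz(yaw) Ry(pitch) Rx(roll)).
In Python, from plant import monitor, optics, close_job gives the robot as it stands.
- The arm moves only by the tool send_rows, never from a script. Its argument "commands" is a list that holds one entry, the list of rows, each a list of 5 numbers: the shift along the tool's x, y, z in m, then the turn about the tool's x in degrees, then the finger opening in m, from 0 to 0.0918. A call has 1 to 10 rows; each row shifts and turns the pose as measured when the row begins, along the tool's axes as they then stand; what a row does not reach is not made up. A row lasts 1/12 s, in which the tool goes at most 41.7 mm and 7.16 degrees, less where a joint would pass 70% of its speed; a pose out of reach is approached as far as the arm can. A call with a gripper value outside its range is refused whole. The fingers move at their own pace and stop on an object; the grip force is fixed at half the most. Time passes only in rows, so rows that do not move let the fingers close. It gives the time, the measured TCP pose, the force and the opening at its end, in the units of the state.
- monitor.get_obs(): the state, without advancing time (a new reading comes with each control period).
- optics.capture(name): name is "side" or "top" or "wrist"; returns a dict with "color" (400x640x3 uint8, blue, green, red), "camera_matrix" (3x3 intrinsics, pixels), "camera_from_world" (4x4, takes a point from world to camera coordinates); the wrist camera has in their place "T_tool_cam" (4x4, takes a point from camera to tool coordinates, whose origin is the TCP and whose axes are the tool frame's). Camera axes: x right, y down, z forward; pixel columns grow to the right and rows downward; lengths in mm; the calibration is good to about 2 mm. The wrist camera is an equidistant fisheye: a pixel r from the principal point sees the ray r / f radians off the axis. A picture is of the moment at which its call begins: read the wrist's pose just before it. There is no depth.
- close_job(): hands the job in, once; it reports no verdict.
The state is a dict: "time": time; "joint_positions": joint angles; "dq": joint speeds; "tau": joint torques, N m; "tool_pos": TCP position; "tcp_rot": TCP orientation; "contact_force": force on the tool from outside, world axes, zero at the start; "moment": the same for the moment, N m; "grip_width": finger opening in mm.
Only numpy, scipy, OpenCV 4.12 (cv2) and the standard library are available. Lean on these libraries where they do the work, as an engineer would, in place of code of your own. Each camera call takes 0.05 s, during which the arm holds its last target.

### The job

Lay the whole mortar prism lengthwise in the lower end of the sloping gauge ramp and push it up, over the sprung catch, until the catch snaps up behind it. Then bed its upper end firmly against the stop at the top by pressing with about 15 N for a moment, and let go so that it stays held there. The gauge is delicate: never push with more than 20 N; leave the half prisms and the caliper alone.

Things in the scene. Friction and masses are not known exactly. Their poses are not given: they have to be found in the camera images.
- prism_mid (a point): centre (half-way up, mid-length) of the whole mortar prism: loose grey block 160 x 40 x 40 mm, 0.5 to 0.7 kg, on the bench to the left of the ramp's foot; its x axis is its length, z is up. Grip it across its 40 mm width, in its upper half, so that the fingers clear the channel walls. The two shorter blocks are broken halves.
- chute: the fixed sloping metal channel (0.45 m long, round dial gauge at its upper end). Origin: middle of its foot end on the running surface of its two rails, 29 mm above the bench; x points up the slope (8 degrees), y across, z square to the rails. It is 44 mm wide between walls that rise 7 mm above the rails and flare outward; open at the foot. Pushing needs 3 to 8 N of friction and weight.
- lay (a point): point on the channel's rails over which the prism's centre belongs when first laid down: 80 mm up the channel from its foot end (chute x = 80, y = 0, z = 0 mm). The prism must then lie wholly below x = 175 mm, clear of the catch, its length along the channel.
- seat (a point): point on the rails (chute x = 310 mm) half-way along the range of places for the prism's final centre. Catch and top stop sit together on a stop bar clamped at an offset b = 0 to 60 mm up the channel, which differs in each run and is not measured: feel for it. The final centre is at x = 280 mm + b, the prism's lower end at 200 mm + b.
- plunger_nominal (a point): where the gauge plunger's round tip stands for b = 0 (chute x = 357.5 mm, 20 mm above the rails); it really is b further up. It yields along x with 2.4 N at first, 0.6 N more per mm. The catch snaps once it is 2.5 mm in; 2.5 mm further on, two shoulders faced with hard rubber (10 N per mm) stop the prism. Let go, it is held between plunger and catch.
- catch (a joint): angle of the sprung catch (rad): 0 = up (free, or snapped behind the prism), about 0.2 to 0.25 = pressed level with the rails under the prism. It is 10 mm wide, mid-channel, sloping up from the rails at x = 180 mm + b to about 6 mm, with a square face at 200 mm + b. It adds about 1 N. Whatever pushes the prism's lower end must stay 9 mm or more above the rails to clear it.
- prism: the same whole prism; origin at the centre of its underside.
- prism_half: broken half prism, 83 x 40 x 40 mm, loose on the bench (bystander); origin at the centre of its underside.
- prism_half_2: broken half prism, 74 x 40 x 40 mm, loose on the bench (bystander); origin at the centre of its underside.
- caliper: caliper, 231 x 59 x 11 mm, loose on the bench (bystander); origin at the centre of its underside.
Things that resemble listed ones, but are neither listed nor needed, are in the scene too. There is more than one size of the prism; the job needs the smaller.

How it is judged (in metres and radians):
On the way, in this order (a step that is already met when the one before it is completed fails the run):
1. the whole prism lies in the lower end of the channel, flat on the rails, clear of the catch (x of prism_mid in the frame of chute between 0.03 and 0.102 m and y of prism_mid in the frame of chute between -0.005 and 0.005 m and z of prism_mid in the frame of chute below 0.024 m and angle between the x axis of prism and the x axis of chute, either way round below 0.06 rad and value of joint catch below 0.05 rad), for 0.2 s.
2. it slides up the rails over the catch, pressing it down (value of joint catch above 0.12 rad and x of prism_mid in the frame of chute above 0.15 m and z of prism_mid in the frame of chute below 0.025 m), for 0.2 s.
3. with the catch up behind it, it is pressed firmly home against the top stop (value of joint catch below 0.05 rad and x of prism_mid in the frame of chute above 0.276 m and contact force between prism and chute above 13 N), for 0.2 s.
At the end, for the whole second after the job is handed in: the prism rests flat in the channel (within 3 mm of the rails, 5 mm of the middle and 0.05 rad of the slope), its centre more than 276 mm up the channel, held between catch and gauge plunger with the catch fully up behind it (under 0.05 rad); prism at rest and released (value of joint catch below 0.05 rad and x of prism_mid in the frame of chute above 0.276 m and y of prism_mid in the frame of chute between -0.005 and 0.005 m and z of prism_mid in the frame of chute below 0.023 m and angle between the x axis of prism and the x axis of chute, either way round below 0.05 rad and linear speed of prism below 0.01 m/s); the robot touches nothing.
It fails at once if the prism is dropped or forced into the ramp with more than 45 N (contact force between prism and chute above 45 N).
It fails at once if once it is on its way up, the prism bears on the ramp, catch and stop with more than 32 N in all (its own 6 N or so, and the push) (contact force between prism and chute above 32 N and x of prism_mid in the frame of chute above 0.15 m).
It fails at once if a bystander is shifted by more than 20 mm (distance of any of prism_half, prism_half_2, caliper from where it was at the start of the episode above 0.02 m).
It also fails if it takes over 64 s, if anything falls off the work surface, if the arm or the gripper's body presses on something with over 40 N, if the wrist force passes 120 N, or if a joint passes its speed limit or range.

## Working session

There is one attempt and no reset: what is moved stays moved. The work goes in short steps, Python scripts to look and compute and a tool call to move; the robot and the scene stay as the last step left them, time stands still between calls to the robot, and variables do not carry over. Pictures are saved under pics/ and viewed, and the job is handed in when it is done.

Besides the shell and the picture viewer there is one more tool, called after "Request:" by a JSON object that holds its "method" and its "body", one argument or row to a line. send_rows: Moves the arm, as the interface text tells. Its arguments: {"type":"object","properties":{"commands":{"type":"array","items":{"type":"array","items":{"type":"array","items":{"type":"number"}}}}},"required":["commands"]}

```bash
mkdir -p pics; ls; python3 - <<'E'
from plant import monitor, optics
import cv2,numpy as np
print(monitor.get_obs())
for n in ["side","top","wrist"]:
    c=optics.capture(n); cv2.imwrite(f"pics/{n}0.png",c["color"])
    print(n,{k:np.round(v,4).tolist() for k,v in c.items() if k!="color"})
E
```

```text
pics
{'time': 0.0, 'joint_positions': array([-1.47400619e+00,  3.42715370e-01,  1.52501136e+00, -6.34745112e-06,
        1.27543377e+00, -1.45998368e-01]), 'dq': array([-0.00097497, -0.00017048, -0.00064699, -0.00122661,  0.00138572,
        0.00150622]), 'tau': array([ 2.16293702e-03, -4.31240094e+01, -2.44220173e+01,  7.19896797e-02,
        5.60198107e-02, -1.26323630e-04]), 'tool_pos': array([ 126.19527612, -509.1785992 ,  226.05077181]), 'tcp_rot': array([2.99946562, 1.56922847, 1.67145964]), 'contact_force': array([-0.742546  ,  0.17087067, -0.1961891 ]), 'moment': array([0.02584281, 0.05229868, 0.00576315]), 'grip_width': 91.51983338975408}
side {'camera_matrix': [[399.3229, 0.0, 320.7432], [0.0, 399.3229, 201.7121], [0.0, 0.0, 1.0]], 'camera_from_world': [[-0.9994, -0.0323, -0.0138, 507.6091], [-0.0105, 0.6484, -0.7613, -100.9186], [0.0336, -0.7606, -0.6483, 1320.4215], [0.0, 0.0, 0.0, 1.0]]}
top {'camera_matrix': [[517.4388, 0.0, 317.9967], [0.0, 517.4388, 200.6825], [0.0, 0.0, 1.0]], 'camera_from_world': [[0.0128, -0.9999, -0.0024, 231.6602], [-0.9976, -0.0126, -0.0686, 507.2367], [0.0686, 0.0033, -0.9976, 1495.4461], [0.0, 0.0, 0.0, 1.0]]}
wrist {'camera_matrix': [[309.7069, 0.0, 313.0411], [0.0, 309.7069, 200.064], [0.0, 0.0, 1.0]], 'T_tool_cam': [[-0.0017, -0.2813, 0.9596, -159.4727], [-0.0008, -0.9596, -0.2813, 76.4108], [1.0, -0.0013, 0.0014, 0.7062], [0.0, 0.0, 0.0, 1.0]]}
```

View pics/side0.png

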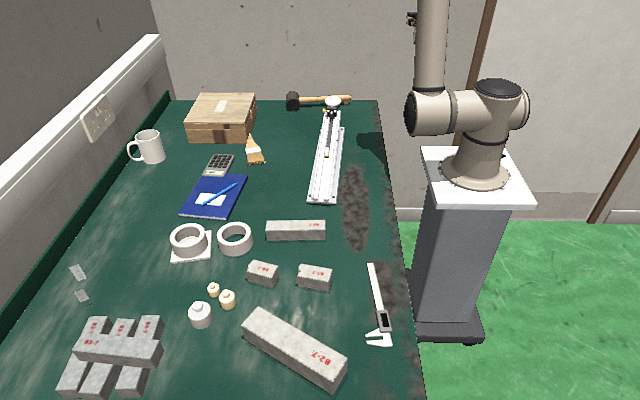

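View pics/top0.png

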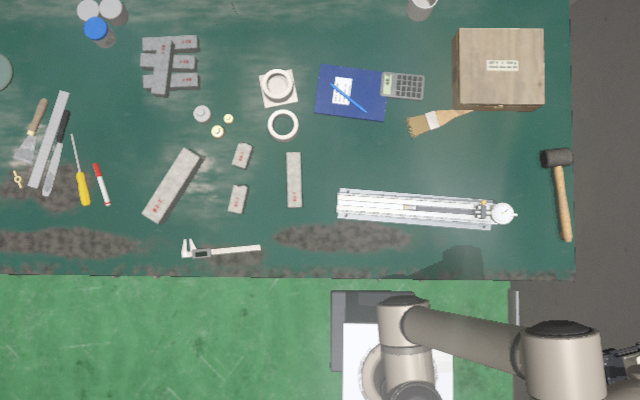

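View pics/wrist0.png

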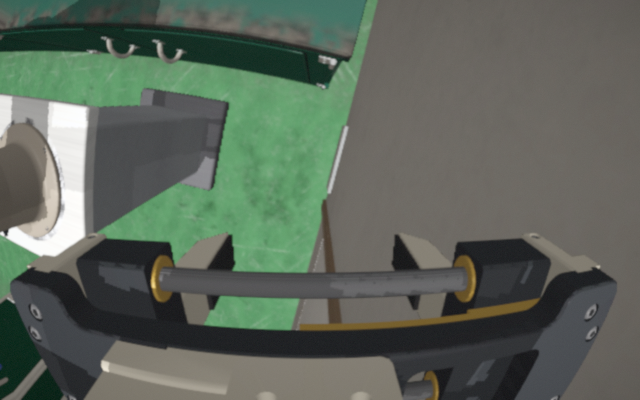

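```bash
cat > h.py <<'E'
import numpy as np,cv2
from plant import monitor, optics
def ray(c,uv):
    K=c["camera_matrix"];T=c["camera_from_world"]
    d=np.linalg.solve(K,[uv[0],uv[1],1.]);R=T[:3,:3]
    return -R.T@T[:3,3], R.T@d
def onz(c,uv,z):
    o,d=ray(c,uv);return o+d*(z-o[2])/d[2]
def proj(c,p):
    T=c["camera_from_world"];q=c["camera_matrix"]@(T[:3,:3]@np.asarray(p,float)+T[:3,3]);return q[:2]/q[2]
def crop(img,x0,y0,x1,y1,s,name):
    cv2.imwrite(name,cv2.resize(img[y0:y1,x0:x1],None,fx=s,fy=s,interpolation=cv2.INTER_CUBIC))
E
python3 - <<'E'
import cv2
from h import crop
t=cv2.imread("pics/top0.png");s=cv2.imread("pics/side0.png")
crop(t,220,130,320,220,8,"pics/t_pr.png") if False else crop(t,225,140,320,220,7,"pics/t_pr.png")
crop(t,330,180,525,235,4,"pics/t_ch.png")
crop(s,255,210,345,300,6,"pics/s_pr.png")
crop(s,295,90,365,210,5,"pics/s_ch.png")
E
```

```text
(no output)
```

View pics/t_pr.png

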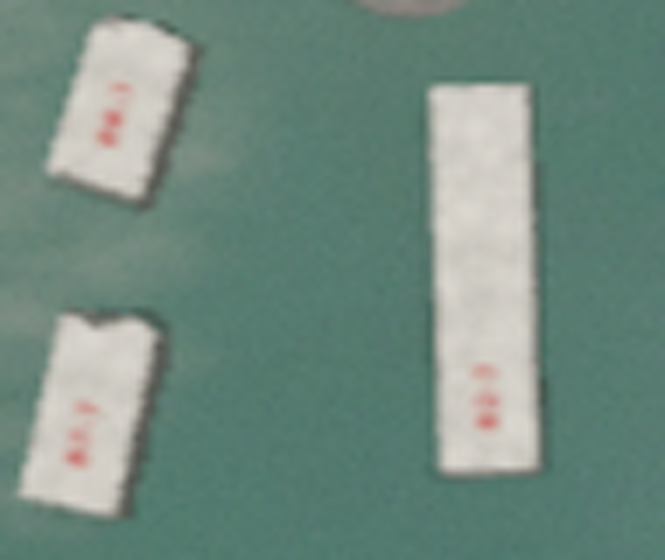

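View pics/t_ch.png

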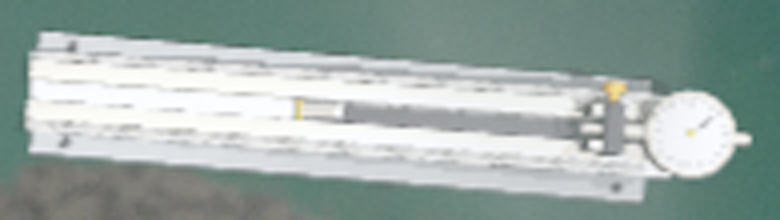

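View pics/s_pr.png

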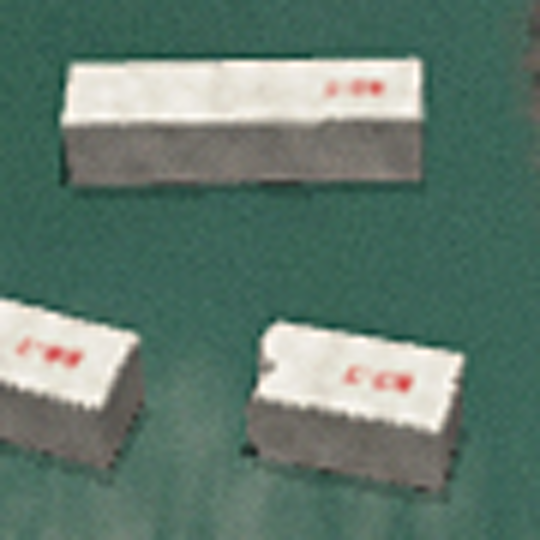

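View pics/s_ch.png

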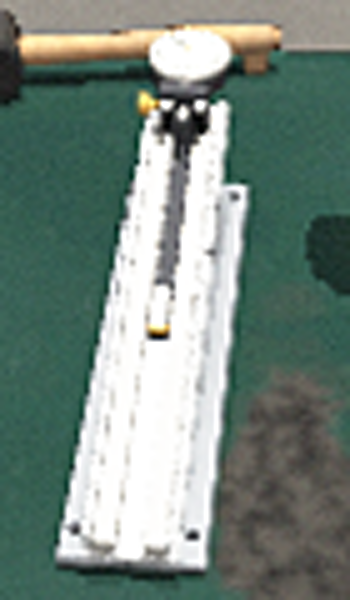

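```bash
python3 - <<'E'
import cv2
from h import *
t=cv2.imread("pics/top0.png");s=cv2.imread("pics/side0.png")
c=optics.capture("top"); cs=optics.capture("side")
P=[onz(c,(225+u/7,140+v/7),40) for u,v in [(430,86),(529,84),(541,470),(439,473)]]
for p in P: print(p.round(1))
print("centre",np.mean(P,0).round(1),[np.linalg.norm(P[i]-P[(i+1)%4]).round(1) for i in range(4)])
a=(P[0]+P[1])/2-(P[2]+P[3])/2; print("axis deg",np.degrees(np.arctan2(a[1],a[0])))
print("side",[onz(cs,(255+u/6,210+v/6),40).round(1) for u,v in [(72,62),(420,60),(422,118),(65,124)]])
crop(t,332,183,402,235,11,"pics/t_ch1.png")
crop(t,460,183,530,235,11,"pics/t_ch2.png")
crop(s,300,160,350,210,12,"pics/s_ch1.png")
E
```

```text
[642.2 331.4  40. ]
[643.6 290.4  40. ]
[483.5 283.   40. ]
[481.7 324.9  40. ]
centre [562.8 307.4  40. ] [np.float64(41.0), np.float64(160.3), np.float64(42.0), np.float64(160.6)]
axis deg 2.462510873197423
side [array([645.3, 291.7,  40. ]), array([486.4, 287.6,  40. ]), array([484.6, 325.2,  40. ]), array([643. , 331.9,  40. ])]
```

View pics/t_ch1.png

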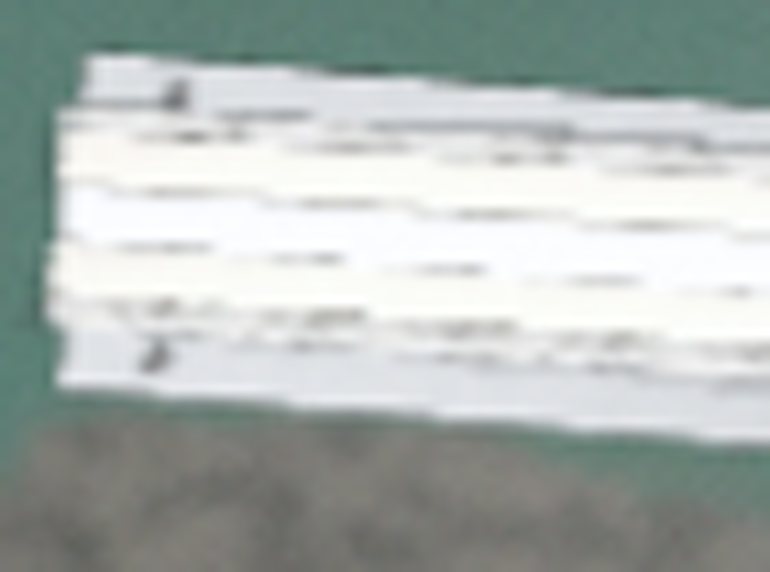

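View pics/t_ch2.png

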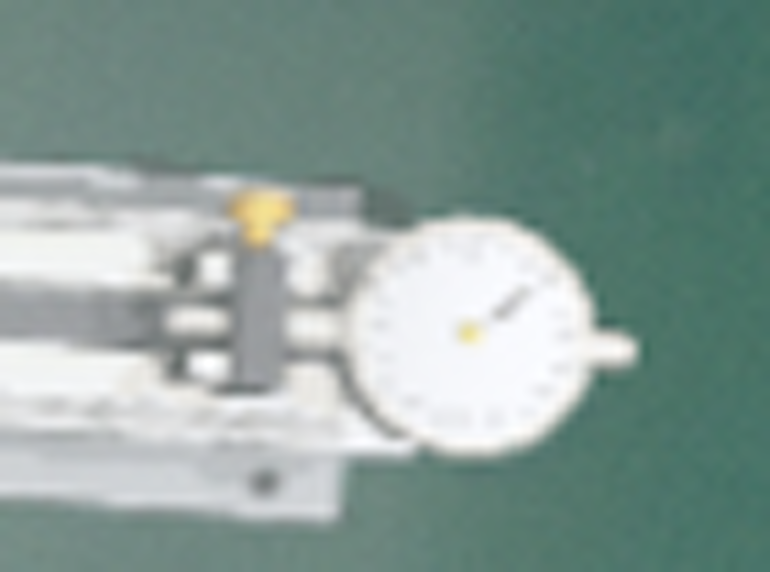

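View pics/s_ch1.png

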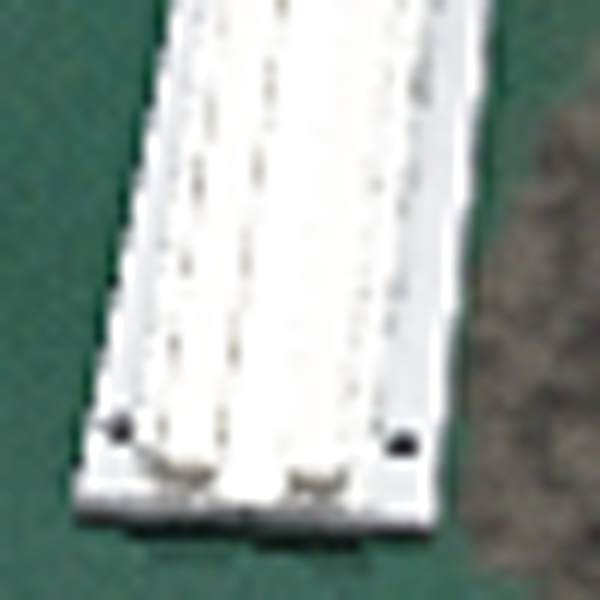

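```bash
cat >> h.py <<'E'
def chuteR(yaw,s=np.radians(8)):
    X=np.array([np.cos(yaw)*np.cos(s),np.sin(yaw)*np.cos(s),np.sin(s)]);Y=np.array([-np.sin(yaw),np.cos(yaw),0]);return np.stack([X,Y,np.cross(X,Y)],1)
E
python3 - <<'E'
from h import *
from scipy.optimize import least_squares as ls
c=optics.capture("top"); s=optics.capture("side")
T=lambda u,v:(332+u/11,183+v/11)
def uv(cam,p,loc): R=chuteR(p[2]);return proj(cam,np.array([p[0],p[1],29])+R@np.array(loc,float))
# points on y=0 with free x
obs=[(c,(337.0,202.4),0,0),(c,(410,207.25),None,3),(c,(445,209.9),None,0),(c,(477.7,212.1),None,20),
     (s,(320.8,199.8),0,0),(s,(326.6,155.6),None,1),(s,(295+175/5,90+200/5),None,0)]
def f(p,use=obs):
    r=[];k=3
    for cam,o,x,z in use:
        if x is None: x=p[k];k+=1
        r+=list(uv(cam,p,(x,0,z))-o)
    return r
for nm,use in (("both",obs),("top",obs[:4]),("side",obs[4:])):
    n=sum(o[2] is None for o in use)
    r=ls(f,[500,240,-1.6]+[250]*n,args=(use,))
    print(nm,r.x.round(3),np.round(r.fun,2))
    p=r.x;R=chuteR(p[2]);print(" lay",(np.array([p[0],p[1],29])+R@[80,0,0]).round(1),np.degrees(p[2]))
# groove dashes check
for u,v in [(150,192),(340,204),(500,214),(655,226),(150,248),(310,259),(450,270),(610,281),(735,292)]:
    q=T(u,v);p=r.x
E
```

```text
both [500.482 184.649  -1.641 210.836 308.21  394.287 189.153 323.401] [-0.61 -0.46 -0.    0.02 -0.    0.    0.02 -0.3   0.3  -0.97  0.24  0.03
  0.29  0.04]
 lay [494.9 105.6  40.1] -94.03073181159141
top [499.537 182.836  -1.64  208.987 306.376 392.467] [ 0.01 -0.12 -0.01  0.2  -0.01  0.14  0.01 -0.21]
 lay [494.1 103.8  40.1] -93.9448365296642
side [501.229 189.117  -1.64  193.025 327.223] [ 0.    0.   -0.01 -0.    0.    0.  ]
 lay [495.8 110.1  40.1] -93.93807523456753
```

Candidates for the whole prism (top image):
- (294,180): the single smaller block.
- (172,185): the larger prism.
- (170,65): the stacked prisms.
- (242,155) and (237,199): the broken halves.

I choose (294,180). It measures 160 x 41 mm in the close crop, lies to the left of the ramp's foot, and both cameras agree to about 3 mm.

Request:
{"method": "send_rows", "body": {
  "commands": [
    [[0,0,0,5.7,0.0915],[0,0,0,5.7,0.0915],[0,0.033,-0.022,0,0.0915],[0,0.033,-0.022,0,0.0915],[0,0.033,-0.022,0,0.0915],[0,0.033,-0.022,0,0.0915],[0,0.033,-0.022,0,0.0915],[0,0.033,-0.022,0,0.0915],[0,0.033,-0.022,0,0.0915],[0,0.033,-0.022,0,0.0915]]
  ]
}}

```text
time: 1.18
tool_pos: [388.2, -323.4, 225.5]
tcp_rot: [-0.455, 1.568, -2.007]
contact_force: [0.2, -0.4, -0.2]
grip_width: 91.6
```

```bash
cat >> h.py <<'E'
from scipy.spatial.transform import Rotation as Ro
def st():
    o=monitor.get_obs();return o,Ro.from_euler('xyz',o['tcp_rot']).as_matrix()
def go(target,az=None):
    o,R=st();d=np.asarray(target,float)-o['tool_pos'];z=R[:,2];a=np.degrees(np.arctan2(z[1],z[0]))
    print('t',round(o['time'],2),'pos',o['tool_pos'].round(1),'az',a.round(2),'tilt',R[2,0].round(4),R[:2,0].round(4),'F',o['contact_force'].round(1),'w',round(o['grip_width'],1),'q',o['joint_positions'].round(2))
    print('tool delta mm',(R.T@d).round(1), 'turn',None if az is None else round(a-az,2))
E
python3 -c "
from h import *
go([563,307,150],-87.54)"
```

```text
t 1.18 pos [ 388.2 -323.4  225.5] az -88.96 tilt -1.0 [-0.0013 -0.0027] F [ 0.2 -0.4 -0.2] w 91.6 q [-0.84  0.31  1.58 -0.    1.25  0.71]
tool delta mm [  73.5  186.3 -627.3] turn -1.42
```

Request:
{"method": "send_rows", "body": {
  "commands": [
    [[0,0.011,-0.037,0,0.0915],[0,0.011,-0.037,0,0.0915],[0,0.011,-0.037,0,0.0915],[0,0.011,-0.037,0,0.0915],[0,0.011,-0.037,0,0.0915],[0,0.011,-0.037,0,0.0915],[0,0.011,-0.037,0,0.0915],[0,0.011,-0.037,0,0.0915],[0,0.011,-0.037,0,0.0915],[0,0.011,-0.037,-1.4,0.0915]]
  ]
}}

```text
time: 2.02
tool_pos: [497.9, 65.7, 224.3]
tcp_rot: [0.636, 1.565, -0.892]
contact_force: [1.1, -0.8, -1.0]
grip_width: 91.6
```

Request:
{"method": "send_rows", "body": {
  "commands": [
    [[0.008,0.011,-0.036,0,0.0915],[0.01,0.011,-0.036,0,0.0915],[0.01,0.011,-0.036,0,0.0915],[0.01,0.011,-0.036,0,0.0915],[0.01,0.011,-0.036,0,0.0915],[0.01,0.011,-0.036,0,0.0915],[0.01,0.011,-0.036,0,0.0915],[0,0,0,0,0.0915]]
  ]
}}

```text
time: 2.68
tool_pos: [565.5, 341.6, 152.0]
tcp_rot: [1.139, 1.562, -0.382]
contact_force: [-2.3, -0.4, -0.7]
grip_width: 91.5
```

```bash
python3 -c "
from h import *
go([563,307,150],-87.54)
c=optics.capture('wrist');cv2.imwrite('pics/w1.png',c['color'])"
```

```text
t 2.68 pos [565.5 341.6 152. ] az -87.13 tilt -1.0 [ 0.0082 -0.0033] F [-2.3 -0.4 -0.7] w 91.5 q [ 0.43  0.65  1.22 -0.01  1.27  1.95]
tool delta mm [ 2.1 -4.3 34.4] turn 0.41
```

View pics/w1.png

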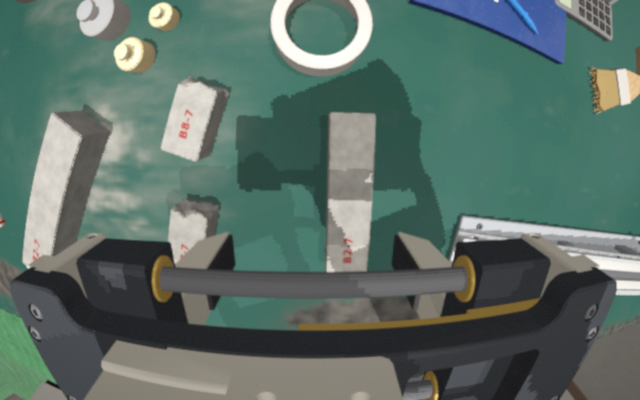

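```bash
cat >> h.py <<'E'
def wonz(c,uv,z,o,R):
    K=c['camera_matrix'];d=np.array([uv[0]-K[0,2],uv[1]-K[1,2]]);r=np.hypot(*d);th=r/K[0,0]
    v=np.array([*(d/r*np.sin(th)),np.cos(th)]);T=c['T_tool_cam']
    p0=o['tool_pos']+R@T[:3,3];dv=R@T[:3,:3]@v
    return p0+dv*(z-p0[2])/dv[2]
def wproj(c,P,o,R):
    T=c['T_tool_cam'];q=np.linalg.inv(T[:3,:3])@(R.T@(np.asarray(P)-o['tool_pos'])-T[:3,3])
    th=np.arctan2(np.hypot(q[0],q[1]),q[2]);e=q[:2]/np.hypot(q[0],q[1]);K=c['camera_matrix'];return K[:2,2]+e*th*K[0,0]
E
python3 -c "
from h import *
o,R=st();c=optics.capture('wrist')
for uv in [(329,113),(376,113),(328,230),(372,230)]: print(wonz(c,uv,40,o,R).round(1))
"
```

```text
[642.6 327.4  40. ]
[645.6 285.8  40. ]
[534.4 321.8  40. ]
[536.  279.5  40. ]
```

Request:
{"method": "send_rows", "body": {
  "commands": [
    [[0.02,-0.002,0.018,0.4,0.0915],[0.02,-0.002,0.018,0,0.0915],[0.02,0,0,0,0.0915],[0.02,0,0,0,0.0915],[0,0,0,0,0.0915]]
  ]
}}

```text
time: 3.2
tool_pos: [566.0, 294.1, 76.9]
tcp_rot: [1.282, 1.553, -0.251]
contact_force: [-1.1, -0.1, -0.5]
grip_width: 91.2
```

```bash
python3 -c "
from h import *
go([563,307,18],-87.54)
o,R=st()
c=optics.capture('wrist');cv2.imwrite('pics/w2.png',c['color'])
for n in ('side','top'): cv2.imwrite(f'pics/{n}2.png',optics.capture(n)['color'])
"
```

```text
t 3.2 pos [566.  294.1  76.9] az -87.84 tilt -0.9998 [ 0.0169 -0.0043] F [-1.1 -0.1 -0.5] w 91.2 q [ 0.36  0.68  1.39 -0.01  1.06  1.9 ]
tool delta mm [ 58.8  -3.5 -13.3] turn -0.3
```

View pics/w2.png

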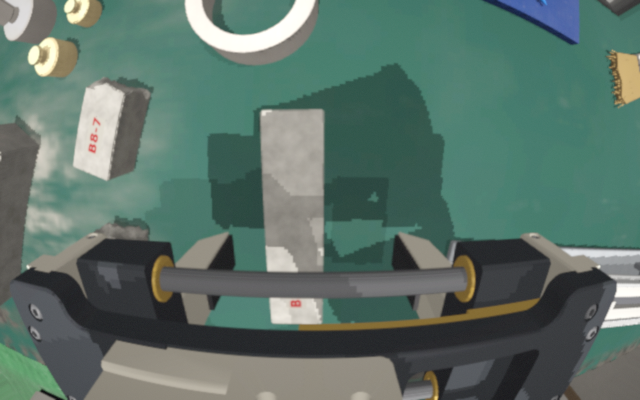

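View pics/side2.png

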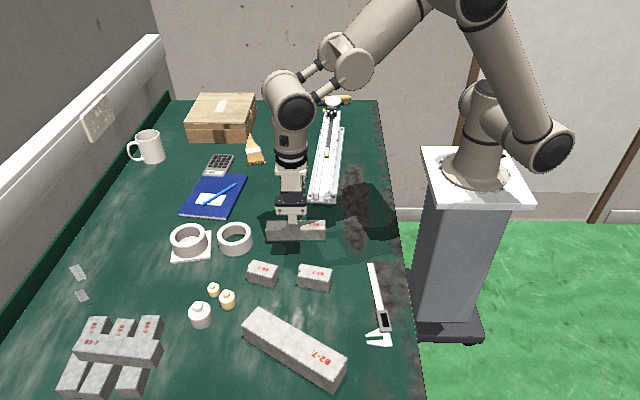

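```bash
python3 -c "
from h import *
o,R=st();c=optics.capture('wrist');print(o['dq'].round(3))
P=[wonz(c,uv,40,o,R) for uv in [(261,110),(323,110),(323,320),(271,323)]]
for p in P: print(p.round(1), (R.T@(p-o['tool_pos'])).round(1))
print(np.mean(P,0))
"
```

```text
[ 0.011 -0.008 -0.021  0.002 -0.005  0.002]
[646.8 332.3  40. ] [ 43.4  78.4 -33. ]
[647.8 292.   40. ] [43.5 77.8  7.4]
[488.3 284.4  40. ] [ 39.6 -81.8   8.8]
[483.  326.3  40. ] [ 39.4 -85.5 -33.3]
[566.47369236 308.71925071  40.        ]
```

Request:
{"method": "send_rows", "body": {
  "commands": [
    [[0,-0.001,-0.006,0,0.0915],[0,-0.001,-0.006,0,0.0915],[0.012,0,0,0,0.0915],[0.012,0,0,0,0.0915],[0.012,0,0,0,0.0915],[0.009,0,0,0,0.0915],[0,0,0,0,0.0915]]
  ]
}}

```text
time: 3.98
tool_pos: [569.7, 312.6, 38.2]
tcp_rot: [1.625, 1.536, 0.095]
contact_force: [-0.1, 0.3, 0.5]
grip_width: 91.6
```

```bash
python3 -c "
from h import *
go([565,308,18],-87.54)
"
```

```text
t 3.98 pos [569.7 312.6  38.2] az -87.62 tilt -0.9994 [0.0344 0.0033] F [-0.1  0.3  0.5] w 91.6 q [ 0.39  0.73  1.4  -0.01  0.97  1.92]
tool delta mm [20.  -5.6  4.5] turn -0.08
```

Request:
{"method": "send_rows", "body": {
  "commands": [
    [[0.005,-0.003,0.002,0,0.0915],[0.005,-0.002,0.002,0,0.0915],[0.005,-0.001,0,0,0.0915],[0.003,0,0,0,0.0915],[0,0,0,0,0.0915]]
  ]
}}

```text
time: 4.4
tool_pos: [563.2, 307.7, 16.8]
tcp_rot: [1.602, 1.538, 0.073]
contact_force: [-0.2, 0.2, -0.3]
grip_width: 91.6
```

```bash
python3 -c "
from h import *
go([565,308,18],-87.54)
"
```

```text
t 4.4 pos [563.2 307.7  16.8] az -87.6 tilt -0.9995 [0.0323 0.0023] F [-0.2  0.2 -0.3] w 91.6 q [ 0.39  0.75  1.44 -0.01  0.92  1.92]
tool delta mm [-1.1  1.9 -0.2] turn -0.06
```

Request:
{"method": "send_rows", "body": {
  "commands": [
    [[0,0,0,0,0.02],[0,0,0,0,0.02],[0,0,0,0,0.02],[0,0,0,0,0.02],[0,0,0,0,0.02],[0,0,0,0,0.02],[0,0,0,0,0.02],[0,0,0,0,0.02]]
  ]
}}

```text
time: 5.07
tool_pos: [564.5, 308.2, 18.6]
tcp_rot: [1.632, 1.535, 0.103]
contact_force: [0.3, -0.2, 0.2]
grip_width: 42.8
```

Request:
{"method": "send_rows", "body": {
  "commands": [
    [[-0.008,0,0,0,0.02],[-0.015,0,0,0,0.02],[-0.02,0,0,0,0.02],[-0.02,0,0,0,0.02],[-0.01,0,0,0,0.02],[0,0,0,0,0.02]]
  ]
}}

```text
time: 5.57
tool_pos: [556.7, 305.9, 88.9]
tcp_rot: [1.412, 1.551, -0.118]
contact_force: [1.2, -0.0, -6.1]
grip_width: 39.9
```

```bash
python3 -c "
from h import *
go([495,105,100],-4.0)
o,R=st()
c=optics.capture('wrist');cv2.imwrite('pics/w3.png',c['color'])
cv2.imwrite('pics/s3.png',cv2.resize(optics.capture('side')['color'][150:290,220:400],None,fx=4,fy=4))
"
```

```text
t 5.57 pos [556.7 305.9  88.9] az -87.62 tilt -0.9998 [ 0.0201 -0.0024] F [ 1.2 -0.  -6.1] w 39.9 q [ 0.39  0.66  1.39 -0.01  1.07  1.92]
tool delta mm [-11.8 -69.8 198.2] turn -83.62
```

View pics/w3.png

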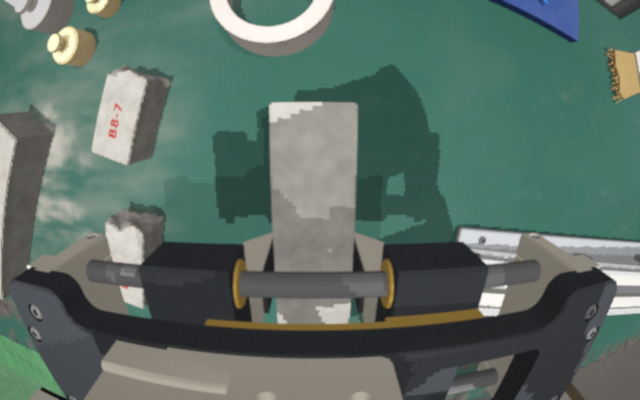

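View pics/s3.png

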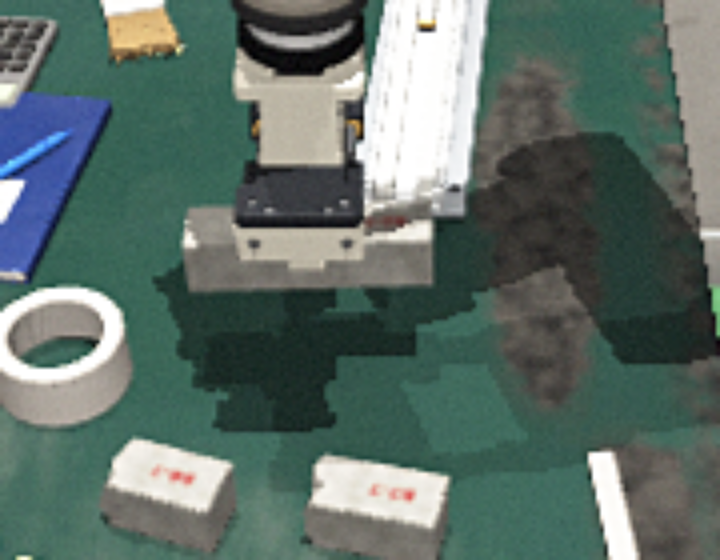

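Request:
{"method": "send_rows", "body": {
  "commands": [
    [[-0.015,0,0,0,0.02],[-0.015,0,0,0,0.02],[0,0,0,-3,0.02],[0,0,0,-6,0.02],[0,0,0,-7,0.02],[0,0,0,-7,0.02],[0,0,0,-7,0.02],[0,0,0,-7,0.02],[0,0,0,-7,0.02],[0,0,0,-7,0.02]]
  ]
}}

```text
time: 6.5
tool_pos: [546.8, 301.8, 99.3]
tcp_rot: [-1.583, 1.552, -2.2]
contact_force: [-0.5, 0.1, -6.8]
grip_width: 39.9
```

Request:
{"method": "send_rows", "body": {
  "commands": [
    [[0,0,0,-7,0.02],[0,0,0,-7,0.02],[0,0,0,-7,0.02],[0,0,0,-5,0.02],[0,0,0,-2,0.02],[0,0,0,0,0.02]]
  ]
}}

```text
time: 7.0
tool_pos: [541.3, 299.4, 87.2]
tcp_rot: [-2.378, 1.535, -2.485]
contact_force: [0.3, -0.5, -6.1]
grip_width: 39.8
```

```bash
python3 -c "
from h import *
go([495,105,120],-4.0)
"
```

```text
t 7.0 pos [541.3 299.4  87.2] az -6.18 tilt -0.9993 [-0.0286 -0.0221] F [ 0.3 -0.5 -6.1] w 39.8 q [ 0.39  0.66  1.39 -0.01  1.12  0.5 ]
tool delta mm [ -27.1 -199.   -25.9] turn -2.18
```

Request:
{"method": "send_rows", "body": {
  "commands": [
    [[-0.02,0,0,-1.1,0.02],[-0.012,-0.01,-0.002,-1.1,0.02],[-0.005,-0.02,-0.003,0,0.02],[-0.004,-0.025,-0.003,0,0.02],[-0.004,-0.03,-0.003,0,0.02],[-0.004,-0.03,-0.004,0,0.02],[-0.004,-0.03,-0.003,0,0.02],[-0.002,-0.02,-0.002,0,0.02],[-0.002,-0.01,-0.001,0,0.02],[-0.002,0,0,0,0.02]]
  ]
}}

```text
time: 7.83
tool_pos: [501.8, 121.0, 141.2]
tcp_rot: [-2.547, 1.516, -2.626]
contact_force: [-0.8, 0.6, -6.8]
grip_width: 39.8
```

```bash
python3 -c "
from h import *
go([494.5,106,100],-4.0)
for n,b in (('wrist',None),('top',(320,160,500,260)),('side',(270,110,370,240))):
  c=optics.capture(n)['color']
  if b: crop(c,*b,4,f'pics/{n}4.png')
  else: cv2.imwrite(f'pics/{n}4.png',c)
"
```

```text
t 7.83 pos [501.8 121.  141.2] az -4.54 tilt -0.9985 [-0.0479 -0.0272] F [-0.8  0.6 -6.8] w 39.8 q [ 0.1   0.44  1.63 -0.02  1.12  0.19]
tool delta mm [ 41.9 -14.3  -4.2] turn -0.54
```

View pics/wrist4.png

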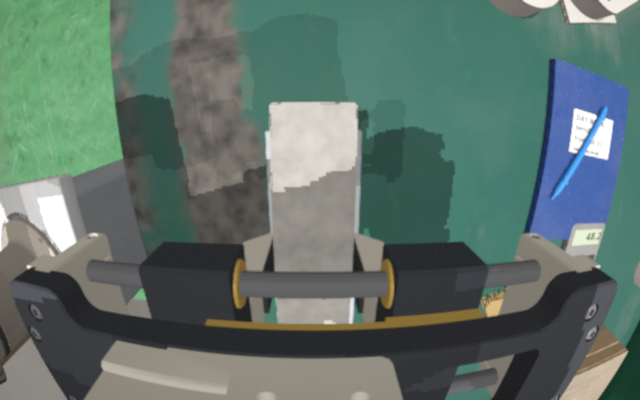

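View pics/top4.png

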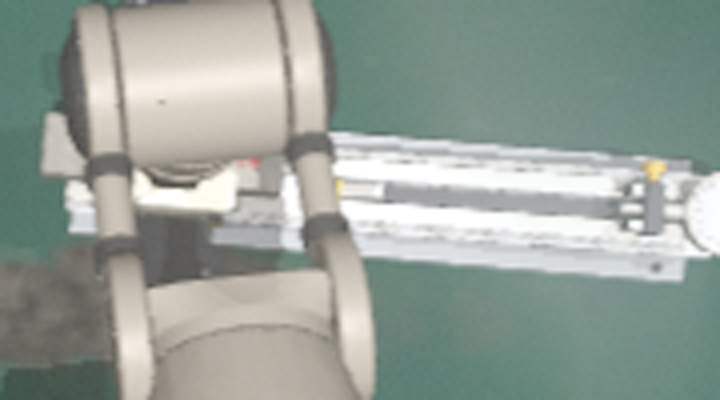

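View pics/side4.png

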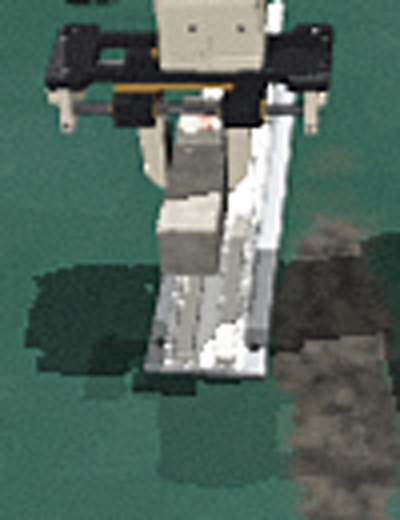

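Request:
{"method": "send_rows", "body": {
  "commands": [
    [[0.01,-0.004,-0.001,-0.5,0.02],[0.012,-0.004,-0.001,0,0.02],[0.012,-0.003,0,0,0.02],[0.01,-0.002,0,0,0.02],[0,0,0,0,0.02]]
  ]
}}

```text
time: 8.4
tool_pos: [499.3, 116.2, 95.5]
tcp_rot: [-2.582, 1.522, -2.643]
contact_force: [-0.2, -0.5, -6.0]
grip_width: 39.7
```

```bash
python3 -c "
from h import *
go([495.3,106,85],-4.0)
for n,b in (('wrist',None),('side',(270,110,370,240))):
  c=optics.capture(n)['color']
  if b: crop(c,*b,5,f'pics/{n}5.png')
  else: crop(c,200,60,420,340,2.1,f'pics/{n}5.png')
"
```

```text
t 8.4 pos [499.3 116.2  95.5] az -3.52 tilt -0.9988 [-0.0432 -0.0235] F [-0.2 -0.5 -6. ] w 39.7 q [ 0.09  0.49  1.69 -0.02  1.    0.16]
tool delta mm [ 10.9 -10.1  -3. ] turn 0.48
```

View pics/wrist5.png

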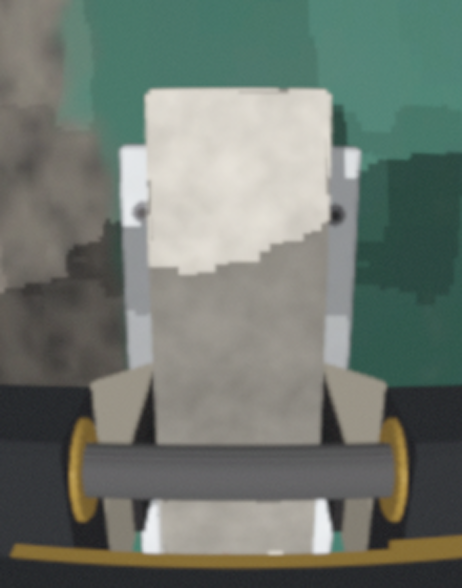

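View pics/side5.png

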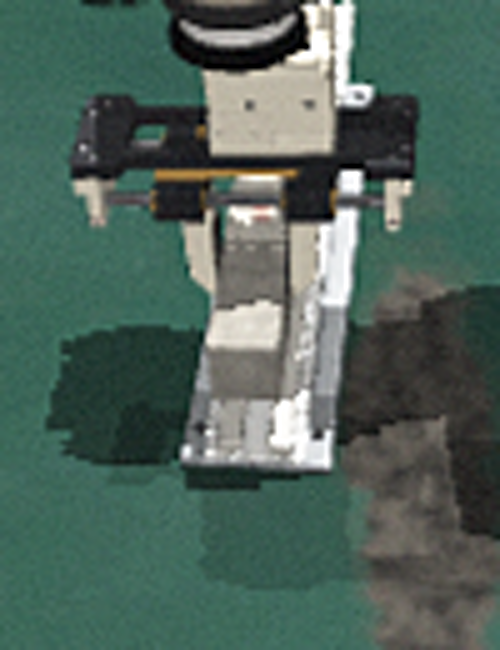

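```bash
python3 -c "
from h import *
o,R=st();c=optics.capture('wrist');t=optics.capture('top');s=optics.capture('side')
W=lambda u,v:(200+u/2.1,60+v/2.1)
for z in (3,):
  print('wrist corners',[wonz(c,W(*q),z,o,R).round(1) for q in [(121,147),(359,150)]],'screws',[wonz(c,W(*q),z,o,R).round(1) for q in [(141,211),(336,214)]])
  print('top corners',[onz(t,(332+u/11,183+v/11),z).round(1) for u,v in [(88,55),(60,388)]],'screws',[onz(t,(332+u/11,183+v/11),z).round(1) for u,v in [(178,95),(155,353)]])
  print('side corners',[onz(s,(300+u/12,160+v/12),z).round(1) for u,v in [(78,500),(437,510)]],'screws',[onz(s,(300+u/12,160+v/12),z).round(1) for u,v in [(120,430),(403,444)]])
# prism top near end edges in tool frame at z~: corners of prism foot end top
h=R.T@(np.array([0,0,0]));
for u,v in [(147,92),(330,92)]:
  for d in (20,):
    K=c['camera_matrix'];
    # plane tool x=-21.4
    uv=W(u,v);dd=np.array([uv[0]-K[0,2],uv[1]-K[1,2]]);r=np.hypot(*dd);th=r/K[0,0];vv=np.array([*(dd/r*np.sin(th)),np.cos(th)]);T=c['T_tool_cam'];p0=T[:3,3];dv=T[:3,:3]@vv
    k=(-21.4+5-p0[0])/dv[0];p=p0+dv*k;print('prism corner tool',p.round(1),'world',(o['tool_pos']+R@p).round(1))
"
```

```text
wrist corners [array([455.4, 177.5,   3. ]), array([548. , 170.9,   3. ])] screws [array([461.1, 151.3,   3. ]), array([538.1, 145.9,   3. ])]
top corners [array([543.7, 173.6,   3. ]), array([454.1, 180.2,   3. ])] screws [array([533.2, 149.3,   3. ]), array([463.8, 154.8,   3. ])]
side corners [array([545.6, 167.8,   3. ]), array([455.1, 170.2,   3. ])] screws [array([536.5, 139.9,   3. ]), array([463.8, 144.4,   3. ])]
prism corner tool [-16.4  79.2 -19.1] world [486.8 196.9 112.3]
prism corner tool [-16.4  79.2  20.7] world [526.6 194.5 110.8]
```

```bash
python3 -c "
from h import *
go([496.4,106,70],-4.0)
"
```

```text
t 8.65 pos [501.1 115.8  98.3] az -3.54 tilt -0.999 [-0.038  -0.0232] F [ 1.1  0.3 -5.9] w 39.8 q [ 0.09  0.49  1.69 -0.02  1.01  0.16]
tool delta mm [28.7 -9.4 -3.1] turn 0.46
```

Request:
{"method": "send_rows", "body": {
  "commands": [
    [[0.006,-0.003,-0.001,0.5,0.02],[0.006,-0.003,-0.001,0,0.02],[0.005,-0.002,-0.001,0,0.02],[0.002,0,0,0,0.02]]
  ]
}}

```text
time: 8.98
tool_pos: [498.0, 107.6, 80.0]
tcp_rot: [-2.47, 1.53, -2.54]
contact_force: [-0.6, -0.1, -6.3]
grip_width: 39.9
```

```bash
python3 -c "
from h import *
go([496.4,106,65],-4.0)
"
```

```text
t 8.98 pos [498.  107.6  80. ] az -4.05 tilt -0.9992 [-0.0333 -0.0228] F [-0.6 -0.1 -6.3] w 39.9 q [ 0.07  0.5   1.73 -0.02  0.95  0.16]
tool delta mm [15.1 -1.3 -1. ] turn -0.05
```

Request:
{"method": "send_rows", "body": {
  "commands": [
    [[0.003,-0.001,-0.001,0,0.02],[0.003,0,0,0,0.02],[0.001,0,0,0,0.02]]
  ]
}}

```text
time: 9.23
tool_pos: [496.1, 105.8, 71.9]
tcp_rot: [-2.483, 1.53, -2.555]
contact_force: [-0.1, 0.6, -6.5]
grip_width: 40.0
```

```bash
python3 -c "
from h import *
go([496.4,106,62],-4.0)
for n,b in (('wrist',None),('side',(270,110,370,240))):
  c=optics.capture(n)['color']
  if b: crop(c,*b,5,f'pics/{n}6.png')
  else: crop(c,200,60,420,340,2.1,f'pics/{n}6.png')
"
```

```text
t 9.23 pos [496.1 105.8  71.9] az -4.11 tilt -0.9991 [-0.0343 -0.0228] F [-0.1  0.6 -6.5] w 40.0 q [ 0.07  0.51  1.74 -0.03  0.93  0.16]
tool delta mm [9.8 0.4 0.6] turn -0.11
```

View pics/wrist6.png

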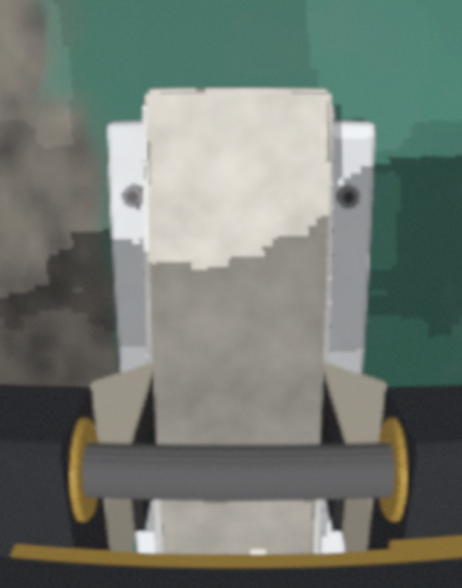

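View pics/side6.png

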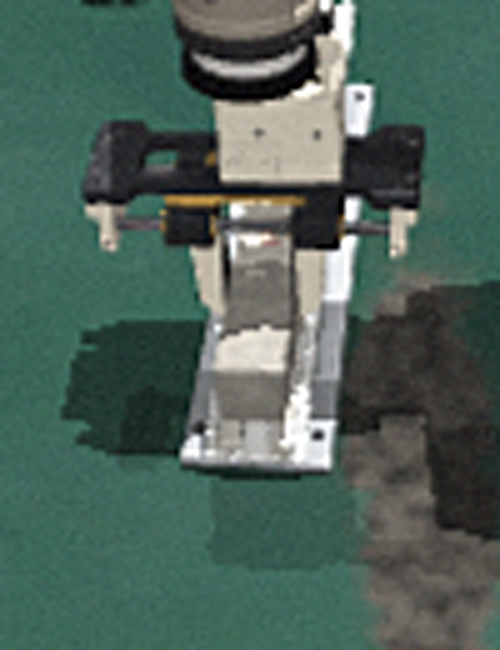

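Request:
{"method": "send_rows", "body": {
  "commands": [
    [[0.002,0,0,0,0.02],[0.002,0,0,0,0.02]]
  ]
}}

```text
time: 9.5
tool_pos: [496.7, 105.9, 68.4]
tcp_rot: [-2.466, 1.531, -2.537]
contact_force: [0.0, 0.1, -6.7]
grip_width: 39.6
```

Request:
{"method": "send_rows", "body": {
  "commands": [
    [[0.002,0,0,0,0.02],[0.002,0,0,0,0.02]]
  ]
}}

```text
time: 9.67
tool_pos: [497.0, 106.3, 64.6]
tcp_rot: [-2.46, 1.532, -2.531]
contact_force: [0.2, 3.0, -1.3]
grip_width: 39.7
```

Request:
{"method": "send_rows", "body": {
  "commands": [
    [[0.0015,0,0,0,0.02],[0.0015,0,0,0,0.02]]
  ]
}}

```text
time: 9.83
tool_pos: [497.1, 107.0, 61.9]
tcp_rot: [-2.463, 1.534, -2.534]
contact_force: [-0.8, 2.1, -1.9]
grip_width: 39.6
```

Request:
{"method": "send_rows", "body": {
  "commands": [
    [[0.0015,0,0,0,0.02],[0.0015,0,0,0,0.02]]
  ]
}}

```text
time: 10.0
tool_pos: [497.1, 107.3, 60.4]
tcp_rot: [-2.453, 1.534, -2.524]
contact_force: [-10.4, 0.7, 23.3]
grip_width: 39.9
```

```bash
python3 -c "
from h import *
go([496.4,106,60],-4.0)
for n,b in (('wrist',None),('side',(270,110,370,240))):
  c=optics.capture(n)['color']
  if b: crop(c,*b,5,f'pics/{n}7.png')
  else: crop(c,200,60,420,340,2.1,f'pics/{n}7.png')
"
```

```text
t 10.0 pos [497.1 107.3  60.4] az -4.07 tilt -0.9993 [-0.0297 -0.0211] F [-10.4   0.7  23.3] w 39.9 q [ 0.07  0.53  1.75 -0.02  0.9   0.16]
tool delta mm [ 0.5 -1.3 -0.6] turn -0.07
```

View pics/wrist7.png

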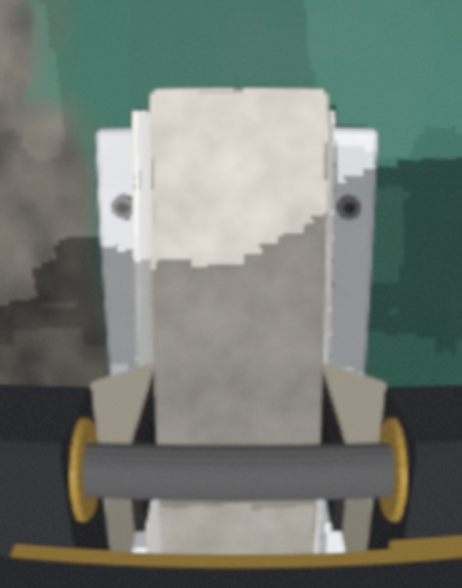

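View pics/side7.png

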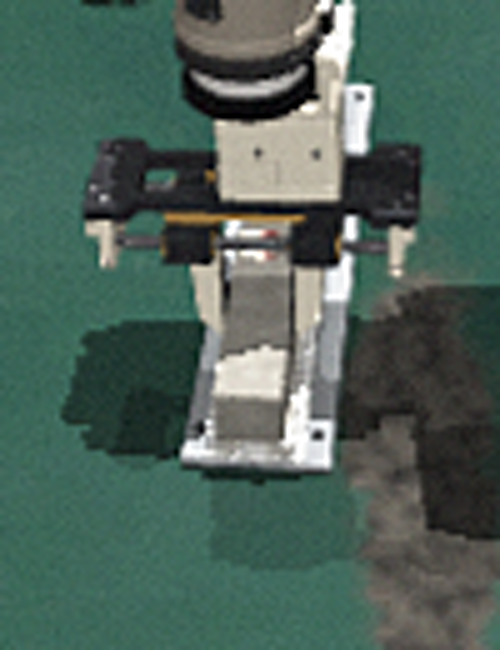

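Request:
{"method": "send_rows", "body": {
  "commands": [
    [[-0.001,0,-0.0015,0,0.02]]
  ]
}}

```text
time: 10.18
tool_pos: [496.0, 107.2, 61.8]
tcp_rot: [-2.428, 1.535, -2.498]
contact_force: [0.9, 0.2, -5.8]
grip_width: 39.9
```

Request:
{"method": "send_rows", "body": {
  "commands": [
    [[0.0005,0,-0.0008,0,0.02],[0.0005,0,-0.0003,0,0.02]]
  ]
}}

```text
time: 10.35
tool_pos: [494.7, 106.9, 60.7]
tcp_rot: [-2.41, 1.535, -2.481]
contact_force: [0.2, -0.2, -5.0]
grip_width: 39.5
```

Request:
{"method": "send_rows", "body": {
  "commands": [
    [[0.0006,0,0,0,0.02]]
  ]
}}

```text
time: 10.43
tool_pos: [494.6, 106.9, 60.5]
tcp_rot: [-2.41, 1.535, -2.48]
contact_force: [-5.7, 2.3, 13.4]
grip_width: 39.5
```

```bash
python3 -c "
from h import *
go([495,106,60],-4.0)
for n,b in (('wrist',None),('side',(270,110,370,240))):
  c=optics.capture(n)['color']
  if b: crop(c,*b,5,f'pics/{n}8.png')
  else: crop(c,200,60,420,340,2.1,f'pics/{n}8.png')
"
```

```text
t 10.43 pos [494.6 106.9  60.5] az -4.04 tilt -0.9994 [-0.028  -0.0218] F [-5.7  2.3 13.4] w 39.5 q [ 0.07  0.52  1.76 -0.03  0.89  0.16]
tool delta mm [ 0.5 -0.9  0.4] turn -0.04
```

View pics/wrist8.png

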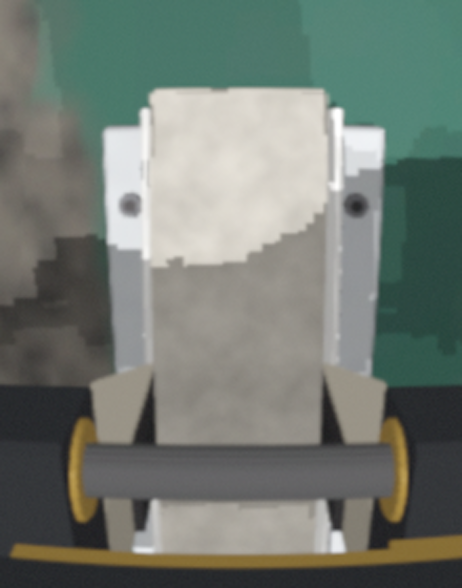

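View pics/side8.png

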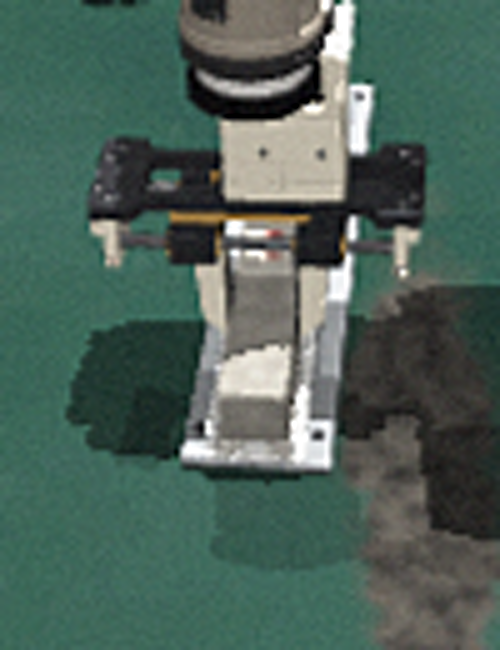

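```bash
python3 -c "
from h import *
o,R=st();c=optics.capture('wrist');print(o['time'],o['tool_pos'].round(1),o['contact_force'].round(1))
W=lambda u,v:(200+u/2.1,60+v/2.1)
L=[(104,128),(116,370)];Rr=[(384,128),(371,370)]
for z in (3,):
  a=[wonz(c,W(*q),z,o,R) for q in L];b=[wonz(c,W(*q),z,o,R) for q in Rr]
  print([p.round(1) for p in a+b]); 
  for e in (a,b,[(a[0]+b[0])/2,(a[1]+b[1])/2]):
    d=e[1]-e[0];print('yaw',np.degrees(np.arctan2(d[1],d[0])).round(2))
def wt(uv,xp):
    K=c['camera_matrix'];dd=np.array([uv[0]-K[0,2],uv[1]-K[1,2]]);r=np.hypot(*dd);th=r/K[0,0];vv=np.array([*(dd/r*np.sin(th)),np.cos(th)]);T=c['T_tool_cam'];p0=T[:3,3];dv=T[:3,:3]@vv
    return p0+dv*(xp-p0[0])/dv[0]
for sl in (0,.06,.1):
  for q in [(150,92),(328,92),(155,430),(322,430)]:
    p=wt(W(*q),-21.4);p=wt(W(*q),-21.4+sl*p[1]);print(sl,p.round(1))
go([495,106,60])
"
```

```text
10.5333 [494.7 106.9  60.5] [-2.6  1.1  3.6]
[array([454.2, 178. ,   3. ]), array([447.7,  90.6,   3. ]), array([547.1, 171.7,   3. ]), array([541.3,  84.9,   3. ])]
yaw -94.26
yaw -93.86
yaw -94.06
0 [-21.4  79.1 -17.8]
0 [-21.4  79.   19.6]
0 [-21.4   0.6 -19.3]
0 [-21.4   0.6  20.9]
0.06 [-16.7  79.2 -18.4]
0.06 [-16.7  79.2  20.3]
0.06 [-21.4   0.6 -19.3]
0.06 [-21.4   0.5  20.9]
0.1 [-13.5  79.3 -18.8]
0.1 [-13.5  79.3  20.7]
0.1 [-21.3   0.6 -19.4]
0.1 [-21.3   0.5  20.9]
t 10.58 pos [494.7 106.9  60.5] az -4.04 tilt -0.9994 [-0.0279 -0.0219] F [-2.5  0.8  5.5] w 39.8 q [ 0.07  0.52  1.76 -0.03  0.89  0.16]
tool delta mm [ 0.5 -0.9  0.4] turn None
```

Request:
{"method": "send_rows", "body": {
  "commands": [
    [[0,0,0,0,0.044],[0,0,0,0,0.046],[0,0,0,0,0.048]]
  ]
}}

```text
time: 10.83
tool_pos: [495.7, 106.7, 60.8]
tcp_rot: [-2.36, 1.537, -2.43]
contact_force: [0.9, 0.1, 0.1]
grip_width: 46.9
```

```bash
python3 -c "
from h import *
go([495,106,60],-4.0)
for n,b in (('wrist',None),('side',(270,110,370,240))):
  c=optics.capture(n)['color']
  if b: crop(c,*b,5,f'pics/{n}9.png')
  else: crop(c,200,60,420,340,2.1,f'pics/{n}9.png')
"
```

```text
t 10.83 pos [495.7 106.7  60.8] az -4.04 tilt -0.9994 [-0.0256 -0.0221] F [0.9 0.1 0.1] w 46.9 q [ 0.07  0.52  1.76 -0.03  0.89  0.16]
tool delta mm [ 0.8 -0.7 -0.6] turn -0.04
```

View pics/wrist9.png

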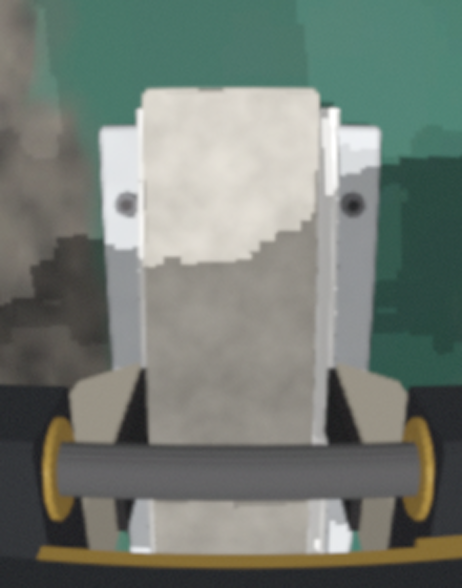

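View pics/side9.png

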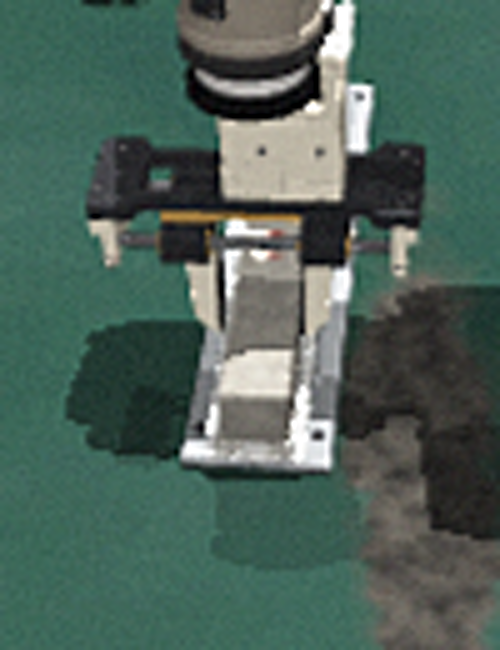

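Request:
{"method": "send_rows", "body": {
  "commands": [
    [[0,0,0,0,0.07],[0,0,0,0,0.07],[0,0,0,0,0.07],[-0.01,0,0,0,0.07],[-0.02,0,0,0,0.07],[-0.02,0,0,0,0.07],[-0.01,0.01,0,0,0.07],[0,0.03,0,0,0.03],[0,0.03,0,0,0.0],[0,0.02,0,0,0.0]]
  ]
}}

```text
time: 11.77
tool_pos: [505.3, 196.9, 126.0]
tcp_rot: [-2.312, 1.539, -2.389]
contact_force: [-0.5, -0.5, 0.1]
grip_width: 54.5
```

Request:
{"method": "send_rows", "body": {
  "commands": [
    [[0,0.01,0,0,0],[0,0,0,0,0],[0,0,0,0,0]]
  ]
}}

```text
time: 12.02
tool_pos: [506.3, 210.7, 127.6]
tcp_rot: [-2.28, 1.541, -2.353]
contact_force: [-0.4, -0.0, 0.6]
grip_width: 34.4
```

```bash
python3 -c "
from h import *
go([503,207,60],-4.0)
for n,b in (('wrist',None),('side',(260,110,370,240)),('top',(320,160,500,260))):
  c=optics.capture(n)['color']
  if b: crop(c,*b,4.5,f'pics/{n}10.png')
  else: cv2.imwrite(f'pics/{n}10.png',c)
"
```

```text
t 12.02 pos [506.3 210.7 127.6] az -4.18 tilt -0.9996 [-0.0208 -0.0209] F [-0.4 -0.   0.6] w 34.4 q [ 0.26  0.5   1.57 -0.02  1.1   0.34]
tool delta mm [67.7 -2.4 -1.7] turn -0.18
```

View pics/side10.png

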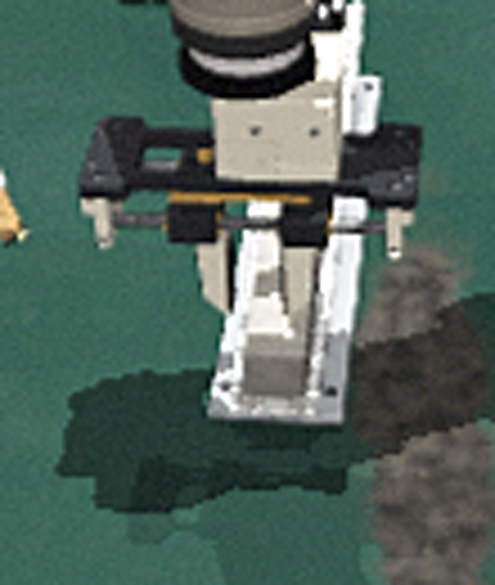

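View pics/top10.png

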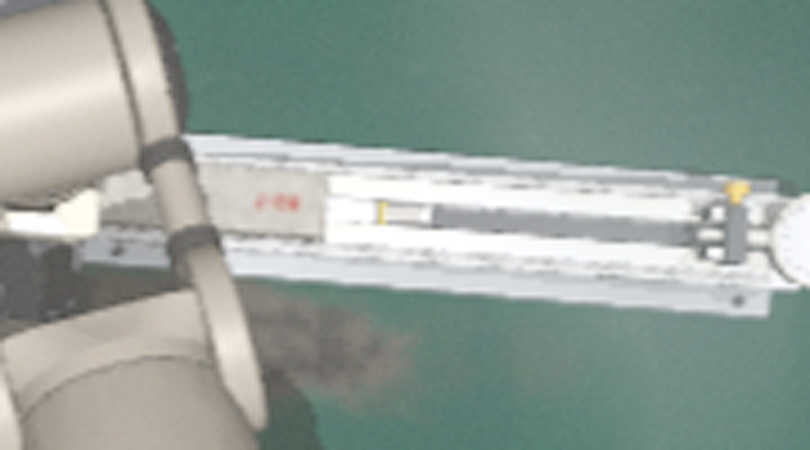

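View pics/wrist10.png

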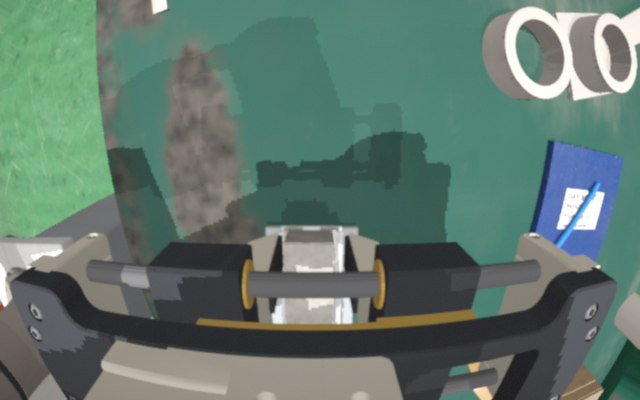

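Request:
{"method": "send_rows", "body": {
  "commands": [
    [[0.012,0,-0.001,-0.2,0],[0.015,0,-0.001,0,0],[0.015,0,-0.001,0,0],[0.012,0,-0.001,0,0],[0.006,0,0,0,0],[0,0,0,0,0]]
  ]
}}

```text
time: 12.67
tool_pos: [501.9, 202.3, 66.2]
tcp_rot: [-2.248, 1.541, -2.327]
contact_force: [-0.2, 0.4, 0.3]
grip_width: 0.3
```

```bash
python3 -c "
from h import *
go([503,207,48],-4.0)
for n,b in (('side',(260,110,370,240)),('top',(320,160,500,260)),):
  c=optics.capture(n)['color']
  crop(c,*b,4.5,f'pics/{n}11.png')
"
```

```text
t 12.67 pos [501.9 202.3  66.2] az -4.52 tilt -0.9996 [-0.0206 -0.0218] F [-0.2  0.4  0.3] w 0.3 q [ 0.25  0.56  1.66 -0.02  0.95  0.34]
tool delta mm [18.1  5.2  1. ] turn -0.52
```

View pics/side11.png

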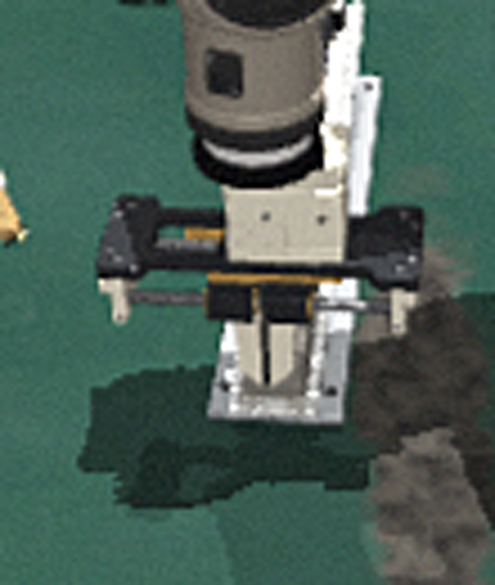

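Request:
{"method": "send_rows", "body": {
  "commands": [
    [[0,0.006,0,-0.5,0],[0.004,0.003,0,0,0],[0.007,0,0,0,0],[0.005,0,0,0,0],[0,0,0,0,0]]
  ]
}}

```text
time: 13.18
tool_pos: [505.5, 212.8, 52.8]
tcp_rot: [-2.07, 1.548, -2.139]
contact_force: [-0.5, -0.1, -0.9]
grip_width: 0.3
```

```bash
python3 -c "
from h import *
go([502.5,200,47],-4.0)
for n,b in (('side',(260,110,370,240)),):
  c=optics.capture(n)['color']
  crop(c,*b,4.5,f'pics/{n}12.png')
"
```

```text
t 13.18 pos [505.5 212.8  52.8] az -3.96 tilt -0.9997 [-0.0125 -0.0195] F [-0.5 -0.1 -0.9] w 0.3 q [ 0.27  0.59  1.65 -0.02  0.92  0.35]
tool delta mm [  6.1 -12.9  -2. ] turn 0.04
```

View pics/side12.png

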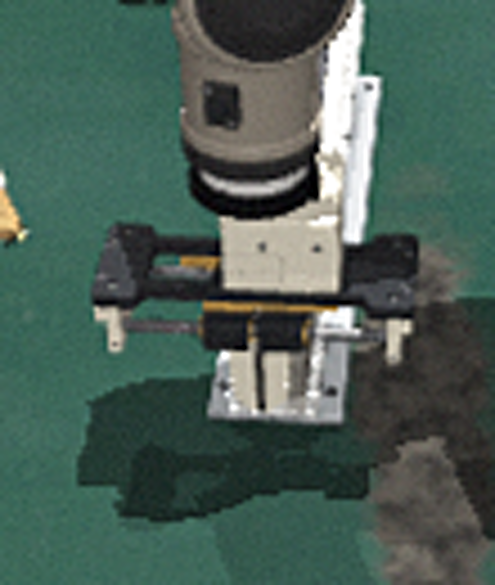

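Request:
{"method": "send_rows", "body": {
  "commands": [
    [[0.003,-0.002,-0.002,0,0],[0.002,-0.003,-0.001,0,0],[0.001,-0.003,0,0,0]]
  ]
}}

```text
time: 13.48
tool_pos: [501.7, 204.9, 46.9]
tcp_rot: [-2.057, 1.548, -2.125]
contact_force: [0.5, 0.0, -0.1]
grip_width: 0.5
```

```bash
python3 -c "
from h import *
go([502.5,200,47],-4.0)
"
```

```text
t 13.48 pos [501.7 204.9  46.9] az -3.91 tilt -0.9997 [-0.012  -0.0194] F [ 0.5  0.  -0.1] w 0.5 q [ 0.26  0.59  1.68 -0.02  0.89  0.34]
tool delta mm [ 0.  -4.9  1.1] turn 0.09
```

Aligned. Advancing to touch.

Request:
{"method": "send_rows", "body": {
  "commands": [
    [[0,-0.003,0.0003,0,0],[0,-0.002,0,0,0],[0,-0.002,0,0,0]]
  ]
}}

```text
time: 13.73
tool_pos: [501.3, 197.0, 46.9]
tcp_rot: [-2.081, 1.548, -2.15]
contact_force: [-0.4, 4.9, -0.2]
grip_width: 0.5
```

Request:
{"method": "send_rows", "body": {
  "commands": [
    [[0,-0.002,0,0,0],[0,-0.002,0,0,0]]
  ]
}}

```text
time: 13.9
tool_pos: [501.6, 193.6, 47.5]
tcp_rot: [-2.07, 1.551, -2.139]
contact_force: [-0.0, 4.2, -0.7]
grip_width: 0.5
```

```bash
cat >> h.py <<'E'
def chx(c,uv,zl,org=(499.9,183.5,29),yaw=np.radians(-94.0)):
    R=chuteR(yaw);o,d=ray(c,uv);n=R[:,2];k=((np.array(org)+zl*n-o)@n)/(d@n);return R.T@(o+k*d-np.array(org))
E
python3 -c "
from h import *
c=optics.capture('top')
for nm,u,v,z in [('catch lo',378,212,0),('gold hi',385,212,1),('catch hi',432,214,6),('plunger tip',693,233,20),('shoulder',700,214,15),('prism end',326,210,40),('chute end',775,290,3)]:
  print(nm,chx(c,(320+u/4.5,160+v/4.5),z).round(1))
go([0,0,0])
"
```

```text
catch lo [192.9  -0.2   0. ]
gold hi [1.973e+02 1.000e-01 1.000e+00]
catch hi [226.3   0.6   6. ]
plunger tip [383.2  -0.4  20. ]
shoulder [387.4  11.9  15. ]
prism end [160.5  -4.1  40. ]
chute end [436.6 -30.6   3. ]
t 13.95 pos [501.6 193.2  47.5] az -4.0 tilt -0.9998 [-0.0106 -0.0169] F [1.5 4.  0.3] w 0.7 q [ 0.23  0.58  1.69 -0.02  0.88  0.31]
tool delta mm [  56.1 -226.8 -486.4] turn None
```

```bash
python3 -c "
from h import *
c=optics.capture('top');cv2.imwrite('pics/top13.png',c['color'])
crop(c['color'],360,185,430,230,11,'pics/top13c.png')
c=optics.capture('side')
crop(c['color'],290,140,360,210,9,'pics/side13c.png')
"
```

```text
(no output)
```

View pics/top13c.png

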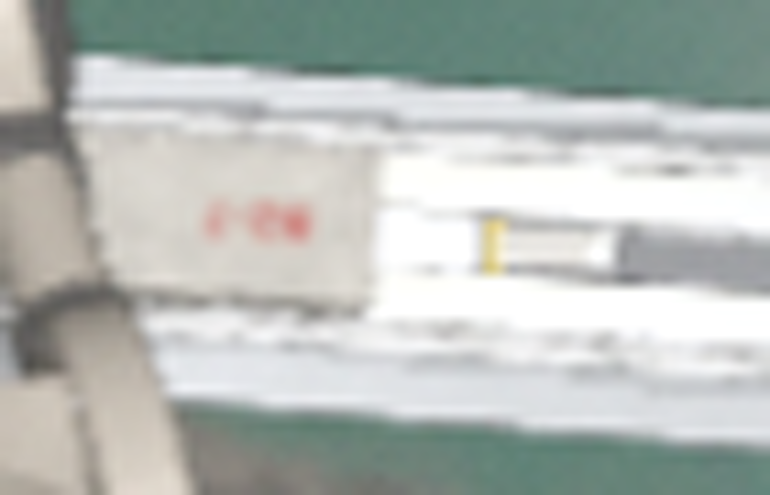

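View pics/side13c.png

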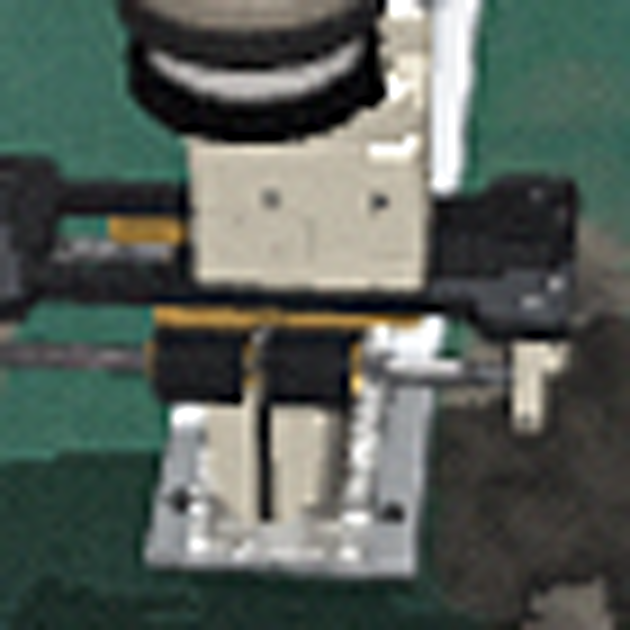

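```bash
python3 -c "
from h import *
c=optics.capture('top');T=c['camera_from_world'];print(-T[:3,:3].T@T[:3,3])
f=lambda u,v,z:chx(c,(360+u/11,185+v/11),z).round(1)
print('prism end',f(378,150,40),f(362,310,40),'back',f(95,130,40),f(130,297,40))
print('catch',f(495,246,1),f(600,250,6))
print('groove',f(420,207,0),f(420,271,0))
print('walltop lines',f(440,160,7),f(440,332,7))
"
```

```text
[ 400.4320847   233.068552   1527.30081645]
prism end [164.2  18.7  40. ] [163.1 -22.   40. ] back [92.7 18.7 40. ] [104.8 -23.1  40. ]
catch [195.8  -0.8   1. ] [ 2.223e+02 -2.000e-01  6.000e+00]
groove [176.   8.  -0.] [177.1  -8.6   0. ]
walltop lines [180.1  20.    7. ] [183.3 -24.4   7. ]
```

Request:
{"method": "send_rows", "body": {
  "commands": [
    [[-0.0004,-0.003,0,0,0],[-0.0006,-0.004,0,0,0],[-0.0006,-0.004,0,0,0],[-0.0006,-0.004,0,0,0]]
  ]
}}

```text
time: 14.43
tool_pos: [500.0, 178.2, 49.6]
tcp_rot: [-2.093, 1.55, -2.161]
contact_force: [0.6, 2.9, -1.0]
grip_width: 0.6
```

```bash
python3 -c "
from h import *
go([501.6-2.5*.998,155,47.5+5.4],-4.0)
"
```

```text
t 14.43 pos [500.  178.2  49.6] az -3.9 tilt -0.9998 [-0.0115 -0.0172] F [ 0.6  2.9 -1. ] w 0.6 q [ 0.21  0.57  1.71 -0.02  0.88  0.29]
tool delta mm [ -2.9 -23.3   0.6] turn 0.1
```

Request:
{"method": "send_rows", "body": {
  "commands": [
    [[-0.0007,-0.005,0,0,0],[-0.0007,-0.005,0,0,0],[-0.0007,-0.005,0,0,0],[-0.0007,-0.005,0,0,0],[-0.0007,-0.005,0,0,0]]
  ]
}}

```text
time: 14.85
tool_pos: [497.6, 150.2, 53.6]
tcp_rot: [-2.141, 1.549, -2.209]
contact_force: [0.8, 2.3, -2.0]
grip_width: 0.5
```

```bash
python3 -c "
from h import *
go([496.5,128,57],-4.0)
"
```

```text
t 14.85 pos [497.6 150.2  53.6] az -3.92 tilt -0.9998 [-0.013  -0.0175] F [ 0.8  2.3 -2. ] w 0.5 q [ 0.16  0.55  1.74 -0.02  0.87  0.24]
tool delta mm [ -3.  -22.3   0.4] turn 0.08
```

Request:
{"method": "send_rows", "body": {
  "commands": [
    [[-0.0004,-0.005,0,0,0],[-0.0005,-0.005,0,0,0],[-0.0006,-0.005,0,0,0],[-0.0006,-0.005,0,0,0],[-0.0006,-0.005,0,0,0],[-0.0006,-0.005,0,0,0]]
  ]
}}

```text
time: 15.35
tool_pos: [495.4, 117.0, 58.3]
tcp_rot: [-2.13, 1.55, -2.199]
contact_force: [0.6, 3.4, 0.2]
grip_width: 0.6
```

```bash
python3 -c "
from h import *
go([494,93,62],-4.0)
c=optics.capture('top')['color'];crop(c,380,180,520,240,5.5,'pics/top14.png')
"
```

```text
t 15.35 pos [495.4 117.   58.3] az -3.95 tilt -0.9998 [-0.0125 -0.0172] F [0.6 3.4 0.2] w 0.6 q [ 0.09  0.52  1.77 -0.02  0.87  0.17]
tool delta mm [ -3.3 -24.1   0.2] turn 0.05
```

View pics/top14.png

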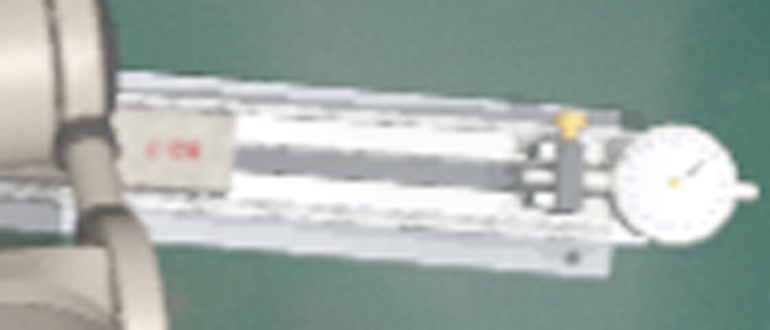

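```bash
python3 -c "
from h import *
c=optics.capture('top')
f=lambda u,v,z:chx(c,(380+u/5.5,180+v/5.5),z).round(1)
print('prism end',f(234,152,40),'plunger',f(523,175,20),f(530,148,15),f(530,196,15))
"
```

```text
prism end [242.6  -0.7  40. ] plunger [ 3.861e+02 -3.000e-01  2.000e+01] [389.5  13.9  15. ] [390.9 -10.2  15. ]
```

Request:
{"method": "send_rows", "body": {
  "commands": [
    [[-0.0006,-0.005,0,0,0],[-0.0007,-0.005,0,0,0],[-0.0007,-0.005,0,0,0],[-0.0007,-0.005,0,0,0],[-0.0007,-0.005,0,0,0],[-0.0007,-0.005,0,0,0],[-0.0007,-0.005,0,0,0]]
  ]
}}

```text
time: 16.03
tool_pos: [492.1, 79.0, 63.6]
tcp_rot: [-2.187, 1.548, -2.255]
contact_force: [-0.7, 3.2, -2.6]
grip_width: 0.2
```

```bash
python3 -c "
from h import *
go([491,60,66.3],-4.0)
"
```

```text
t 16.03 pos [492.1  79.   63.6] az -3.93 tilt -0.9997 [-0.0144 -0.0176] F [-0.7  3.2 -2.6] w 0.2 q [ 0.02  0.5   1.79 -0.02  0.87  0.1 ]
tool delta mm [ -2.3 -19.1   0.2] turn 0.07
```

Request:
{"method": "send_rows", "body": {
  "commands": [
    [[-0.0004,-0.005,0.0002,0,0],[-0.0005,-0.005,0,0,0],[-0.0006,-0.005,0,0,0],[-0.0006,-0.005,0,0,0],[-0.0006,-0.005,0,0,0],[-0.0006,-0.005,0,0,0],[-0.0006,-0.005,0,0,0]]
  ]
}}

```text
time: 16.62
tool_pos: [489.7, 40.5, 69.0]
tcp_rot: [-2.19, 1.549, -2.259]
contact_force: [-0.1, 4.3, -0.8]
grip_width: 0.4
```

```bash
python3 -c "
from h import *
go([489,30,71],-4.0)
"
```

```text
t 16.62 pos [489.7  40.5  69. ] az -3.96 tilt -0.9998 [-0.014 -0.017] F [-0.1  4.3 -0.8] w 0.4 q [-0.06  0.48  1.81 -0.02  0.87  0.02]
tool delta mm [ -1.8 -10.6   0. ] turn 0.04
```

Request:
{"method": "send_rows", "body": {
  "commands": [
    [[-0.0005,-0.004,0,0,0],[-0.0005,-0.004,0,0,0],[-0.0005,-0.004,0,0,0],[-0.0005,-0.004,0,0,0],[-0.0005,-0.004,0,0,0]]
  ]
}}

```text
time: 17.03
tool_pos: [487.9, 18.2, 72.1]
tcp_rot: [-2.211, 1.548, -2.28]
contact_force: [0.3, 3.7, -0.4]
grip_width: 0.3
```

```bash
python3 -c "
from h import *
go([487,0,75],-4.0)
c=optics.capture('top')
crop(c['color'],380,180,520,240,5.5,'pics/top15.png')
"
```

```text
t 17.03 pos [487.9  18.2  72.1] az -3.97 tilt -0.9998 [-0.0146 -0.017 ] F [ 0.3  3.7 -0.4] w 0.3 q [-0.11  0.47  1.81 -0.02  0.87 -0.02]
tool delta mm [ -2.6 -18.3   0.3] turn 0.03
```

View pics/top15.png

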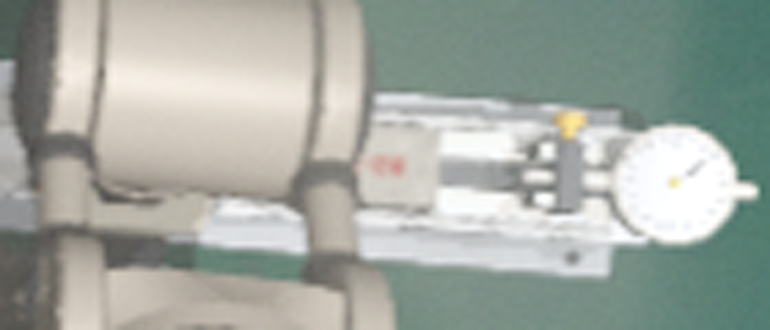

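Request:
{"method": "send_rows", "body": {
  "commands": [
    [[-0.0005,-0.004,0,0,0],[-0.0005,-0.004,0,0,0],[-0.0005,-0.004,0,0,0],[-0.0004,-0.003,0,0,0],[-0.0003,-0.002,0,0,0]]
  ]
}}

```text
time: 17.5
tool_pos: [486.4, -0.9, 74.9]
tcp_rot: [-2.219, 1.548, -2.288]
contact_force: [0.1, 3.3, -1.4]
grip_width: 0.5
```

Request:
{"method": "send_rows", "body": {
  "commands": [
    [[-0.0003,-0.002,0,0,0],[-0.0003,-0.002,0,0,0],[-0.0003,-0.002,0,0,0]]
  ]
}}

```text
time: 17.75
tool_pos: [485.7, -7.6, 75.8]
tcp_rot: [-2.237, 1.547, -2.307]
contact_force: [0.5, 3.3, -1.7]
grip_width: 0.3
```

Request:
{"method": "send_rows", "body": {
  "commands": [
    [[-0.0003,-0.002,0,0,0],[-0.0003,-0.002,0,0,0],[-0.0003,-0.002,0,0,0]]
  ]
}}

```text
time: 18.0
tool_pos: [485.2, -14.2, 76.8]
tcp_rot: [-2.245, 1.547, -2.314]
contact_force: [0.5, 3.3, -1.7]
grip_width: 0.5
```

Now single small steps, watching for the plunger (a rise of about 2.4 N), the catch, then the rubber.

Request:
{"method": "send_rows", "body": {
  "commands": [
    [[-0.0002,-0.0015,0,0,0],[-0.0002,-0.0015,0,0,0]]
  ]
}}

```text
time: 18.17
tool_pos: [485.0, -17.5, 77.2]
tcp_rot: [-2.247, 1.547, -2.316]
contact_force: [0.7, 3.4, -0.4]
grip_width: 0.2
```

Request:
{"method": "send_rows", "body": {
  "commands": [
    [[-0.0002,-0.0015,0,0,0],[-0.0002,-0.0015,0,0,0]]
  ]
}}

```text
time: 18.33
tool_pos: [484.8, -20.8, 77.7]
tcp_rot: [-2.247, 1.547, -2.316]
contact_force: [0.3, 3.1, -1.6]
grip_width: 1.0
```

Request:
{"method": "send_rows", "body": {
  "commands": [
    [[-0.0002,-0.0015,0,0,0]]
  ]
}}

```text
time: 18.42
tool_pos: [484.7, -22.2, 77.9]
tcp_rot: [-2.262, 1.548, -2.331]
contact_force: [0.7, 5.9, -2.0]
grip_width: 0.4
```

Request:
{"method": "send_rows", "body": {
  "commands": [
    [[-0.0001,-0.001,0,0,0]]
  ]
}}

```text
time: 18.5
tool_pos: [484.6, -22.9, 78.0]
tcp_rot: [-2.284, 1.548, -2.353]
contact_force: [0.5, 6.2, -1.2]
grip_width: 0.3
```

Request:
{"method": "send_rows", "body": {
  "commands": [
    [[-0.0001,-0.001,0,0,0]]
  ]
}}

```text
time: 18.58
tool_pos: [484.6, -23.4, 78.1]
tcp_rot: [-2.315, 1.549, -2.384]
contact_force: [1.2, 6.5, -1.8]
grip_width: 0.6
```

Request:
{"method": "send_rows", "body": {
  "commands": [
    [[-0.0001,-0.001,0,0,0]]
  ]
}}

```text
time: 18.67
tool_pos: [484.5, -23.8, 78.2]
tcp_rot: [-2.352, 1.55, -2.422]
contact_force: [2.0, 7.2, -1.4]
grip_width: 0.3
```

Request:
{"method": "send_rows", "body": {
  "commands": [
    [[-0.0002,-0.0015,0,0,0]]
  ]
}}

```text
time: 18.75
tool_pos: [484.5, -24.6, 78.4]
tcp_rot: [-2.396, 1.551, -2.466]
contact_force: [1.4, 8.1, -1.9]
grip_width: 0.6
```

Request:
{"method": "send_rows", "body": {
  "commands": [
    [[-0.0002,-0.0015,0,0,0]]
  ]
}}

```text
time: 18.83
tool_pos: [484.5, -25.4, 78.5]
tcp_rot: [-2.449, 1.552, -2.519]
contact_force: [1.4, 8.5, -2.1]
grip_width: 0.3
```

Request:
{"method": "send_rows", "body": {
  "commands": [
    [[-0.0002,-0.0015,0,0,0]]
  ]
}}

```text
time: 18.92
tool_pos: [484.4, -26.1, 78.6]
tcp_rot: [-2.513, 1.553, -2.583]
contact_force: [1.5, 8.7, -2.2]
grip_width: 0.4
```

```bash
python3 -c "
from h import *
go([484,-28,79],-4.0)
"
```

```text
t 18.92 pos [484.4 -26.1  78.6] az -4.06 tilt -0.9998 [-0.0152 -0.0095] F [ 1.5  8.7 -2.2] w 0.4 q [-0.2   0.46  1.81 -0.02  0.88 -0.12]
tool delta mm [-0.3 -2.  -0.3] turn -0.06
```

Request:
{"method": "send_rows", "body": {
  "commands": [
    [[-0.0002,-0.0015,0,0,0]]
  ]
}}

```text
time: 19.0
tool_pos: [484.3, -26.4, 78.7]
tcp_rot: [-2.613, 1.554, -2.684]
contact_force: [3.3, 11.4, -3.4]
grip_width: 0.3
```

Request:
{"method": "send_rows", "body": {
  "commands": [
    [[-0.0002,-0.0015,0,0,0]]
  ]
}}

```text
time: 19.08
tool_pos: [484.3, -26.5, 78.8]
tcp_rot: [-2.756, 1.555, -2.828]
contact_force: [3.3, 14.1, -3.7]
grip_width: 0.3
```

Request:
{"method": "send_rows", "body": {
  "commands": [
    [[-0.0002,-0.0015,0,0,0]]
  ]
}}

```text
time: 19.17
tool_pos: [484.3, -26.5, 78.9]
tcp_rot: [-2.927, 1.556, -2.999]
contact_force: [2.8, 12.9, -2.8]
grip_width: 0.4
```

Request:
{"method": "send_rows", "body": {
  "commands": [
    [[0,-0.0017,0,0,0],[0,-0.0017,0,0,0]]
  ]
}}

```text
time: 19.33
tool_pos: [484.4, -26.4, 78.7]
tcp_rot: [2.945, 1.557, 2.872]
contact_force: [2.5, 12.7, -0.3]
grip_width: 0.9
```

Request:
{"method": "send_rows", "body": {
  "commands": [
    [[0,-0.0018,0,0,0],[0,-0.0018,0,0,0]]
  ]
}}

```text
time: 19.5
tool_pos: [484.4, -26.3, 78.8]
tcp_rot: [2.559, 1.554, 2.485]
contact_force: [1.8, 12.9, -0.9]
grip_width: 0.3
```

Request:
{"method": "send_rows", "body": {
  "commands": [
    [[-0.0001,-0.0021,0,0,0],[-0.0001,-0.0021,0,0,0]]
  ]
}}

```text
time: 19.67
tool_pos: [484.4, -26.3, 78.9]
tcp_rot: [2.267, 1.55, 2.193]
contact_force: [3.1, 15.2, -1.5]
grip_width: 0.4
```

Request:
{"method": "send_rows", "body": {
  "commands": [
    [[-0.0001,-0.0022,0,0,0],[-0.0001,-0.0022,0,0,0]]
  ]
}}

```text
time: 19.83
tool_pos: [484.4, -26.1, 79.0]
tcp_rot: [2.078, 1.544, 2.002]
contact_force: [3.8, 14.4, -1.0]
grip_width: 0.6
```

Request:
{"method": "send_rows", "body": {
  "commands": [
    [[-0.0001,-0.0024,0,0,0],[-0.0001,-0.0024,0,0,0]]
  ]
}}

```text
time: 20.0
tool_pos: [484.5, -26.1, 79.1]
tcp_rot: [1.955, 1.537, 1.879]
contact_force: [3.6, 16.4, -1.4]
grip_width: 0.2
```

Request:
{"method": "send_rows", "body": {
  "commands": [
    [[-0.0001,-0.0024,0,0,0],[-0.0001,-0.0024,0,0,0]]
  ]
}}

```text
time: 20.17
tool_pos: [484.5, -25.9, 79.2]
tcp_rot: [1.876, 1.529, 1.799]
contact_force: [4.8, 15.2, -1.0]
grip_width: 0.4
```

```bash
python3 -c "
from h import *
go([484,-28,79],-4.0)
c=optics.capture('side')['color'];crop(c,290,80,360,180,6,'pics/side16.png')
c=optics.capture('top')['color'];crop(c,400,180,520,240,6,'pics/top16.png')
c=optics.capture('wrist')['color'];cv2.imwrite('pics/wrist16.png',c)
go([484,-28,79],-4.0)
"
```

```text
t 20.17 pos [484.5 -25.9  79.2] az -4.4 tilt -0.9991 [-0.0094  0.0406] F [ 4.8 15.2 -1. ] w 0.4 q [-0.24  0.46  1.82  0.05  0.89 -0.19]
tool delta mm [ 0.1 -2.1 -0.4] turn -0.4
t 20.32 pos [484.5 -25.9  79.2] az -4.41 tilt -0.9991 [-0.0095  0.0406] F [ 3.9 16.7 -1.6] w 0.4 q [-0.24  0.46  1.82  0.05  0.89 -0.19]
tool delta mm [ 0.1 -2.1 -0.3] turn -0.41
```

View pics/wrist16.png

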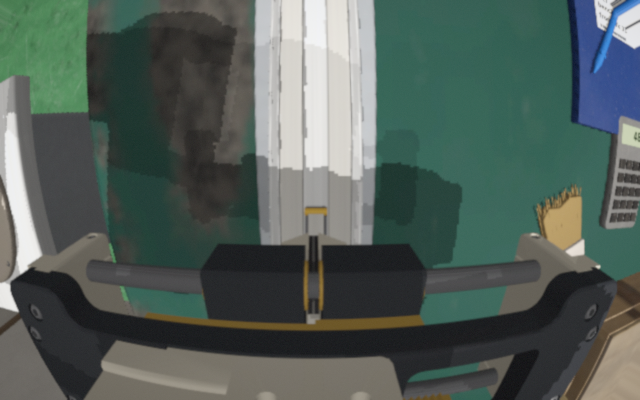

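View pics/side16.png

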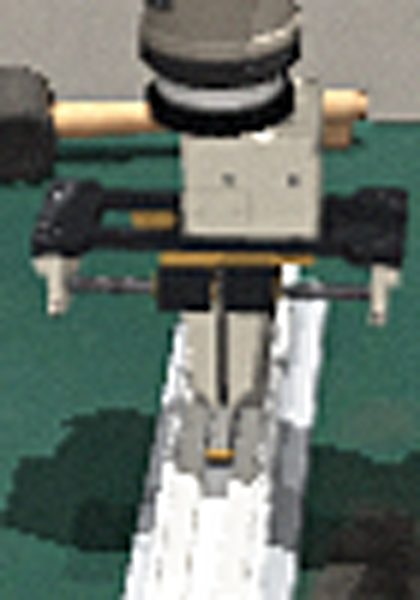

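View pics/top16.png

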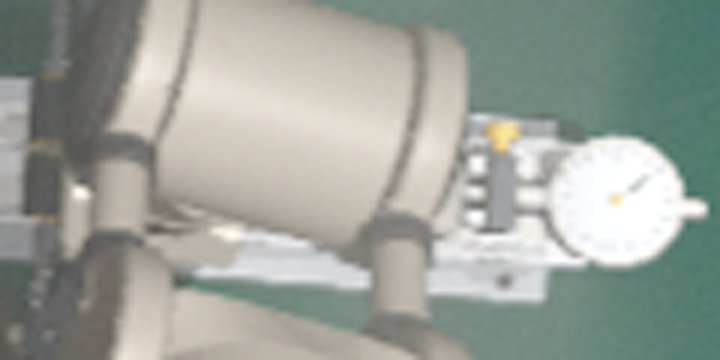

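Request:
{"method": "send_rows", "body": {
  "commands": [
    [[0,0.002,0,0,0],[-0.001,0.004,0,0,0],[-0.002,0.008,0,0,0],[-0.01,0.01,0,0,0],[-0.02,0.02,0,0,0],[-0.02,0.03,0,0,0],[-0.02,0.03,0,0,0],[0,0.02,0,0,0],[0,0,0,0,0]]
  ]
}}

```text
time: 21.07
tool_pos: [496.0, 98.0, 162.5]
tcp_rot: [1.843, 1.534, 1.762]
contact_force: [-0.5, -0.1, -1.3]
grip_width: 0.3
```

```bash
python3 -c "
from h import *
go([484,-28,79],-4.0)
c=optics.capture('side')['color'];crop(c,290,80,360,180,6,'pics/side17.png')
c=optics.capture('top');crop(c['color'],380,180,520,240,5.5,'pics/top17.png')
c=optics.capture('wrist')['color'];cv2.imwrite('pics/wrist17.png',c)
"
```

```text
t 21.07 pos [496.   98.  162.5] az -4.62 tilt -0.9993 [-0.007   0.0361] F [-0.5 -0.1 -1.3] w 0.3 q [0.02 0.37 1.67 0.04 1.1  0.08]
tool delta mm [  79.  -129.4   -1. ] turn -0.62
```

View pics/side17.png

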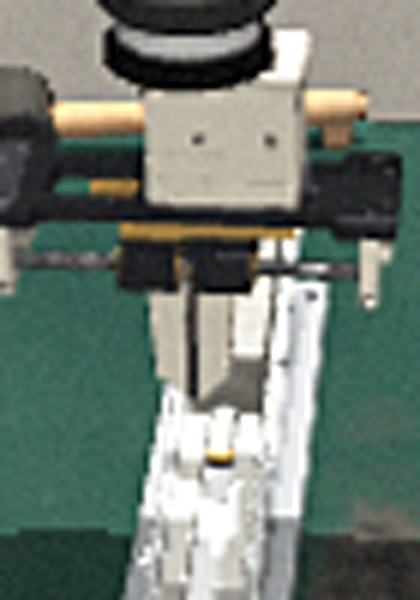

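View pics/top17.png

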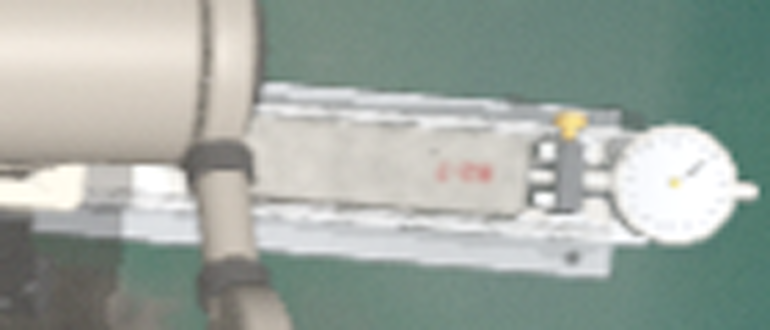

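Request:
{"method": "send_rows", "body": {
  "commands": [
    [[-0.01,0.03,0,0,0],[-0.01,0.04,0,0,0],[-0.01,0.04,0,0,0],[0,0.04,0,0,0],[0,0.03,0,0,0],[0,0.01,0,0,0],[0,0,0,0,0]]
  ]
}}

```text
time: 21.8
tool_pos: [513.5, 278.6, 193.3]
tcp_rot: [2.239, 1.537, 2.14]
contact_force: [0.1, -0.8, -0.1]
grip_width: 0.5
```

```bash
python3 -c "
from h import *
go([484,-28,79],-4.0)
c=optics.capture('side')['color'];crop(c,290,80,360,180,6,'pics/side18.png')
c=optics.capture('top');crop(c['color'],390,180,520,240,6,'pics/top18.png')
"
```

```text
t 21.8 pos [513.5 278.6 193.3] az -5.67 tilt -0.9994 [-0.0182  0.0284] F [ 0.1 -0.8 -0.1] w 0.5 q [0.35 0.48 1.4  0.03 1.27 0.44]
tool delta mm [ 106.1 -311.     3.3] turn -1.67
```

View pics/side18.png

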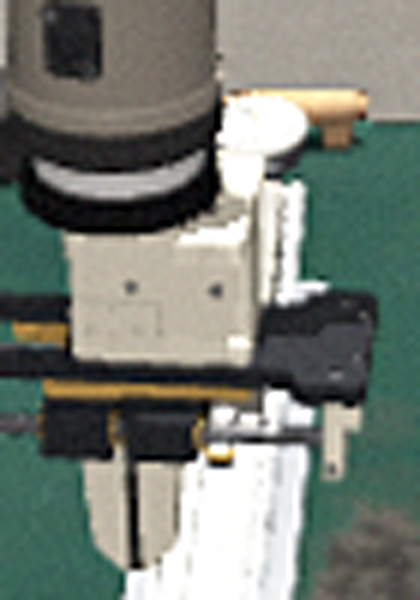

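View pics/top18.png

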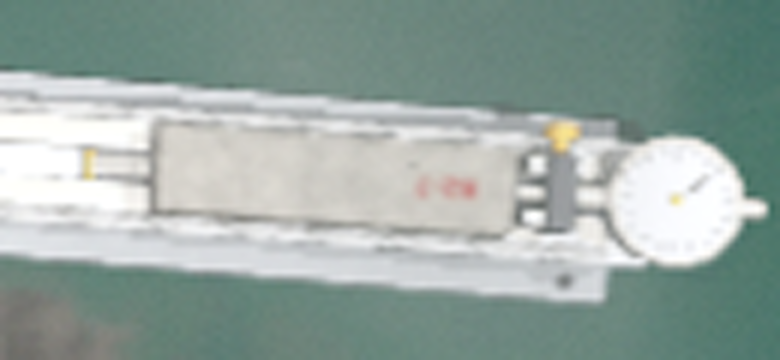

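```bash
python3 -c "
from h import *
c=optics.capture('top')
f=lambda u,v,z:chx(c,(390+u/6,180+v/6),z).round(1)
print('lower end',f(156,120,40),f(153,213,40),'upper',f(520,148,40),f(508,236,40))
print('catch hi ref',chx(c,(360+618/11,185+250/11),6).round(1))
for n in ('top','side'):
  i=optics.capture(n)['color'];cv2.imwrite(f'pics/{n}19.png',i)
"
```

```text
lower end [223.5  19.1  40. ] [225.1 -23.8  40. ] upper [386.1  18.1  40. ] [383.3 -22.1  40. ]
catch hi ref [2.268e+02 2.000e-01 6.000e+00]
```

View pics/top19.png

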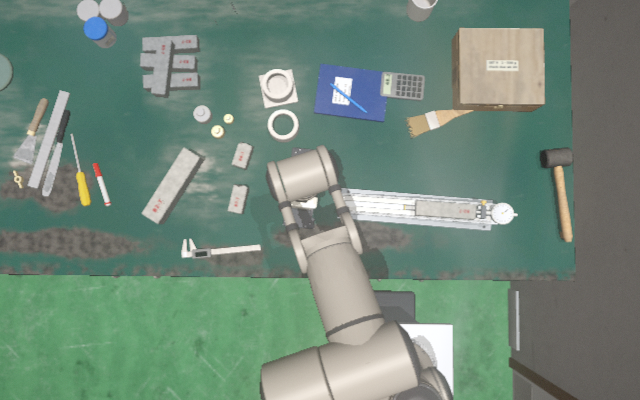

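```bash
python3 -c "
from h import *
o,R=st();c=optics.capture('wrist')
crop(c['color'],200,180,440,400,3,'pics/wrist20.png')
a=cv2.imread('pics/wrist17.png');cv2.imwrite('pics/w17c.png',cv2.resize(a[200:400,200:440],None,fx=3,fy=3))
i=cv2.imread('pics/side17.png');cv2.imwrite('pics/s17c.png',cv2.resize(i[350:500,120:300],None,fx=4,fy=4,interpolation=cv2.INTER_CUBIC))
"
```

```text
(no output)
```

View pics/w17c.png

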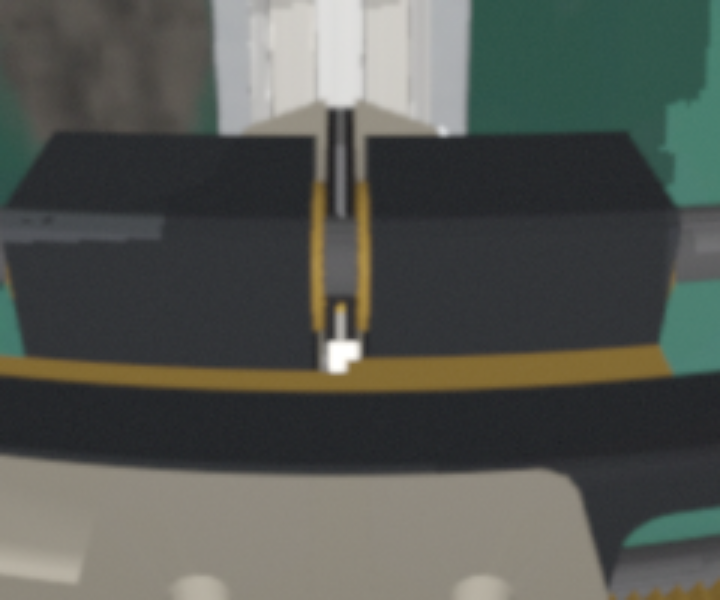

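View pics/s17c.png

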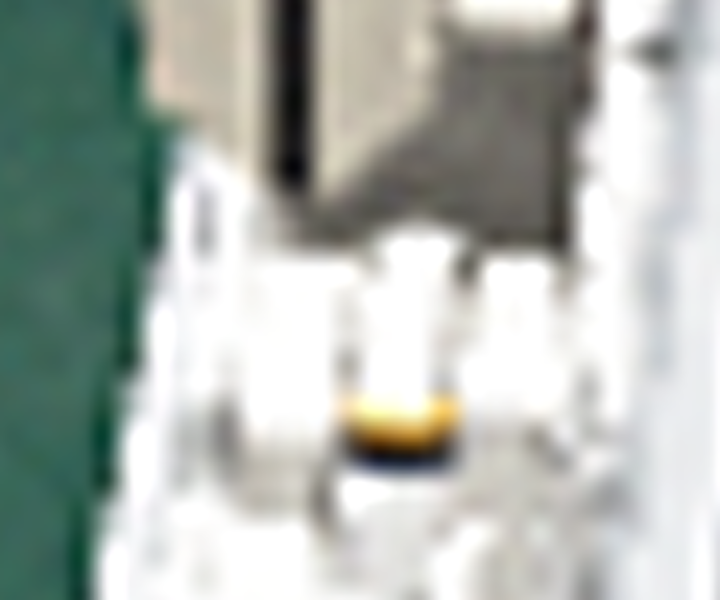

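Request:
{"method": "send_rows", "body": {
  "commands": [
    [[0,0.01,0.03,0,0],[0,0,0.035,0,0],[0,0,0.035,0,0],[0,0,0.035,0,0],[0,0,0.02,0,0],[0,0,0,0,0]]
  ]
}}

```text
time: 22.6
tool_pos: [672.2, 261.1, 190.4]
tcp_rot: [2.379, 1.537, 2.27]
contact_force: [0.2, 0.0, -0.1]
grip_width: 0.5
```

```bash
python3 -c "
from h import *
go([484,-28,79],-4.0)
c=optics.capture('side');cv2.imwrite('pics/side21.png',c['color'])
crop(c['color'],305,90,355,150,10,'pics/side21c.png')
a=cv2.imread('pics/side0.png');crop(a,305,90,355,150,10,'pics/side0c.png')
"
```

```text
t 22.6 pos [672.2 261.1 190.4] az -6.24 tilt -0.9994 [-0.022   0.0261] F [ 0.2  0.  -0.1] w 0.5 q [0.25 0.76 0.91 0.03 1.49 0.36]
tool delta mm [ 107.9 -310.5 -152.8] turn -2.24
```

View pics/side21c.png

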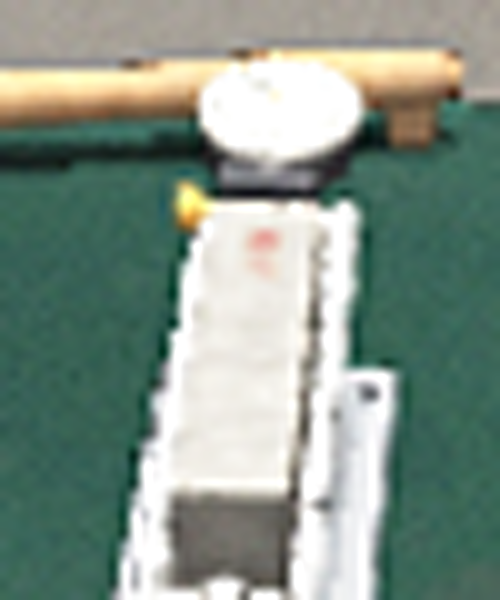

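View pics/side21.png

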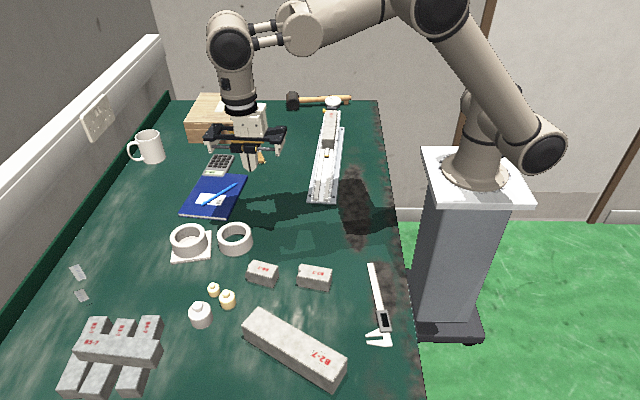

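```bash
python3 -c "
from h import *
c=cv2.imread('pics/side21.png')
crop(c,315,132,345,165,18,'pics/side21d.png')
"
```

```text
(no output)
```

View pics/side21d.png

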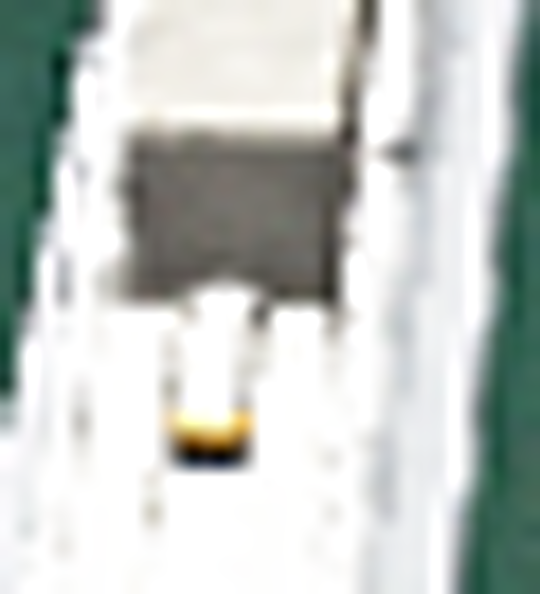

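```bash
python3 -c "
from plant import close_job
print(close_job())"
```

```text
the job is handed in; nothing more can be done
None
```

The whole prism is up the ramp, held between the catch and the gauge plunger, and the job is handed in after about 23 s. There was no verdict from the hand-in.

**What I did:**
- I gripped the prism across its width and laid it at the foot of the channel. It settled about 1–2 mm off the middle.
- I then pushed it up with the closed fingers at 3–5 N.
- The force rose as the plunger met it and again at the rubber stop, about 5 mm further on.
- I pressed at 15–17 N for about 0.6 s and backed off.

**Last checks:**
- **Catch:** a side close-up shows it standing about 5 mm above the rails in front of the prism's lower end, so it has snapped up.
- **Position:** from the top camera the prism's centre is about 305 mm up the channel, putting b near 25 mm. It is about 2 mm off the middle.
- **Robot and bystanders:** the arm stands well clear and the force reading is back to zero. The half prisms and the caliper look unmoved in the last pictures.

**What disagreed or went less well:**
- **Lower end against the catch:** the top camera put the prism's lower end about 2.5 mm below the catch face. That is within the measuring error, and I relied on the side view instead.
- **Laying it down:** one brief touch on the channel wall bore on the ramp with about 30 N (limit there 45 N). That is above the 20 N the task asks never to exceed. I backed off and re-centred.

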